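Swing the bar blanks into their drilling fixtures and button them down

TASK

Load the bar blanks for drilling, each in the fixture where it just fits between end stop and toe pin. First lay every bar that is there flat on the bench with its round heel in the notch between post, end stop and fence and its toe standing clearly off the fence, that fixture's turnbutton turned back out of the way along the fence; then pivot each one about its post until it lies fully home along the fence, and lastly turn its turnbutton square across it. Leave the other things on the bench alone; an empty fixture needs nothing.

Things in the scene. Friction and masses are not known exactly. Their poses are not given: they have to be found in the camera images.
- short_bar (a point): centre (half-way up) of the short loose aluminium bar, 110 x 28 x 24 mm (length, width, height), lying on the bench, about 120 g. x runs along it from its heel (half-round end, radius 14 mm) to its toe (square end), z up. It may be absent
- short_heel (a point): centre of the half-round heel of the short bar, half-way up, 41 mm from the bar's centre (axes as the bar's)
- short_notch (a point): where the heel's centre sits, half-way up, when the short bar is home in the short drilling fixture (steel, fixed). x runs along the fence to its toe end, y towards the fence. Fence face at y +15, end stop face at x -15.5 (from y -35 to the fence), round post (diameter 12) at x -5, y -22 mm; open bench on the -y side
- fix_short: that fixture, 29 mm longer than its bar; origin on the bench under the notch point, same axes. Fence 16 thick, 13 high, end stop 13 high, post 32 high. Heel fits between post, stop and fence with 1 to 2.5 mm of play, bar up to 40 degrees off the fence. Toe pin (diameter 10, 18 high) at x 105, y +4, 4 mm past the toe of a bar that is home: none slides in lengthwise, a longer one does not fit
- short_peg (a point): middle of the grip peg of the short fixture's turnbutton: an upright black peg 10 mm in diameter, from 34 to 62 mm above the bench, on the end of a flat steel arm (14 mm wide, from 27 to 34 mm above the bench). x points along the arm from its pivot to the peg, 38 mm. The pivot (a round brass standoff, 16 mm in diameter) stands on the fence at x = 61, y = +23 mm of the notch axes
- button_short (a joint): angle of that turnbutton, rad: 0 = open, arm along the fence towards the toe end; grows clockwise seen from above to 1.57 (stop) = closed, arm square across the bar, about 3 mm above it. A stiff hinge (about 2 N at the peg): it stays where it is left; at first it stands more or less across
- mid_bar (a point): centre (half-way up) of the mid loose aluminium bar, 135 x 28 x 24 mm (length, width, height), lying on the bench, about 147 g. x runs along it from its heel (half-round end, radius 14 mm) to its toe (square end), z up. It may be absent
- mid_heel (a point): centre of the half-round heel of the mid bar, half-way up, 53.5 mm from the bar's centre (axes as the bar's)
- mid_notch (a point): where the heel's centre sits, half-way up, when the mid bar is home in the mid drilling fixture (steel, fixed). x runs along the fence to its toe end, y towards the fence. Fence face at y +15, end stop face at x -15.5 (from y -35 to the fence), round post (diameter 12) at x -5, y -22 mm; open bench on the -y side
- fix_mid: that fixture, 29 mm longer than its bar; origin on the bench under the notch point, same axes. Fence 16 thick, 13 high, end stop 13 high, post 32 high. Heel fits between post, stop and fence with 1 to 2.5 mm of play, bar up to 40 degrees off the fence. Toe pin (diameter 10, 18 high) at x 130, y +4, 4 mm past the toe of a bar that is home: none slides in lengthwise, a longer one does not fit
- mid_peg (a point): middle of the grip peg of the mid fixture's turnbutton: an upright black peg 10 mm in diameter, from 34 to 62 mm above the bench, on the end of a flat steel arm (14 mm wide, from 27 to 34 mm above the bench). x points along the arm from its pivot to the peg, 38 mm. The pivot (a round brass standoff, 16 mm in diameter) stands on the fence at x = 86, y = +23 mm of the notch axes
- button_mid (a joint): angle of that turnbutton, rad: 0 = open, arm along the fence towards the toe end; grows clockwise seen from above to 1.57 (stop) = closed, arm square across the bar, about 3 mm above it. A stiff hinge (about 2 N at the peg): it stays where it is left; at first it stands more or less across
- long_bar (a point): centre (half-way up) of the long loose aluminium bar, 160 x 28 x 24 mm (length, width, height), lying on the bench, about 174 g. x runs along it from its heel (half-round end, radius 14 mm) to its toe (square end), z up. It may be absent
- long_heel (a point): centre of the half-round heel of the long bar, half-way up, 66 mm from the bar's centre (axes as the bar's)
- long_notch (a point): where the heel's centre sits, half-way up, when the long bar is home in the long drilling fixture (steel, fixed). x runs along the fence to its toe end, y towards the fence. Fence face at y +15, end stop face at x -15.5 (from y -35 to the fence), round post (diameter 12) at x -5, y -22 mm; open bench on the -y side
- fix_long: that fixture, 29 mm longer than its bar; origin on the bench under the notch point, same axes. Fence 16 thick, 13 high, end stop 13 high, post 32 high. Heel fits between post, stop and fence with 1 to 2.5 mm of play, bar up to 40 degrees off the fence. Toe pin (diameter 10, 18 high) at x 155, y +4, 4 mm past the toe of a bar that is home: none slides in lengthwise, a longer one does not fit
- long_peg (a point): middle of the grip peg of the long fixture's turnbutton: an upright black peg 10 mm in diameter, from 34 to 62 mm above the bench, on the end of a flat steel arm (14 mm wide, from 27 to 34 mm above the bench). x points along the arm from its pivot to the peg, 38 mm. The pivot (a round brass standoff, 16 mm in diameter) stands on the fence at x = 111, y = +23 mm of the notch axes
- button_long (a joint): angle of that turnbutton, rad: 0 = open, arm along the fence towards the toe end; grows clockwise seen from above to 1.57 (stop) = closed, arm square across the bar, about 3 mm above it. A stiff hinge (about 2 N at the peg): it stays where it is left; at first it stands more or less across
- ipa_bottle: white pump bottle with a blue cap, 67 mm wide, 138 mm high; bystander, origin under its centre
- solder_spool: wire spool with dark flanges, 58 mm wide, 52 mm high; bystander, origin under its centre
- screw_tin: small round clear-sided lidded tin, 62 mm wide, 28 mm high; bystander, origin under its centre
- label_box: small carton, 45 x 62 x 28 mm; bystander, origin under its centre
- hookup_spool: spool of blue wire, 48 mm wide, 30 mm high; bystander, origin under its centre
Mind the look-alikes: they are no part of the job. What is shaped like the fix_short but red is not meant.

How it is judged:
By the outcome, as a careful person would: the job done as asked, in the order asked, and still so for the second after the job is handed in, with the robot touching nothing.
Of bar_short, bar_mid, bar_long only 2 to 3 are there at a start; the rules pass over those that are not, and their reading is None.
At some moment in a run one of bar_short, bar_mid, bar_long may be knocked a few centimetres aside while the robot is not near it.
Once in a run the grip may slacken for a moment while it holds something.
It also fails if it takes over 210 s, if anything falls off the work surface, if the arm or the gripper's body presses on something with over 40 N, if the wrist force passes 120 N, or if a joint passes its speed limit or range.

ROBOT

A 7-joint arm with a two-finger parallel gripper is mounted at the origin on the work surface; the furniture and walls round the work are solid. World frame = base frame: x ahead of the robot, y to its left, z up, the work surface at z = 0. Lengths are in m, angles in rad, forces in N, time in s.
With the tool pointing down it reaches from about 0.425 to 0.875 m from the base axis. Payload 4.7 kg.
Tool frame: the origin (TCP) lies at the very end of the fingers, on their centre line; the grasp point (between the pads) lies 19 mm behind it; z points along the fingers, y is the line along which they close (so a half turn about z gives the same grasp; the last joint's range is limited). The gripper opens to 87 mm and grips with 3 to 60 N. Pads are 19 mm wide; open, the fingers measure 117 mm over their backs; the gripper's body (75 mm by 190 mm) begins 51 mm behind the grasp point.
Start: joints at [-1.263, 0.321, -0.07, 1.45, 0.023, 1.371, -0.057], TCP at [0.188, 0.622, 0.223] pointing down, gripper open.
Joint ranges: [-2.86, 2.86], [-0.3, 2.09], [-1.38, 1.24], [0.06, 2.45], [-1.56, 4.7], [0.09, 2.05], [-2.69, 2.69]. Speed limits (rad/s): [2.57, 2.57, 3.14, 3.14, 3.14, 3.14, 3.14].

INTERFACE

Orientations are given as a rotation vector (axis times angle).
In Python, from bench import ctrl, get_image, job gives the robot as it stands.
- The arm moves only by the shell command python3 -m crank 'ROWS' [FORCE]. ROWS is JSON, a list that holds one entry, the list of rows, each a list of 5 numbers: the shift along the tool's x, y, z in mm, then the turn about the tool's z in rad, then the closure, from -1 (fully open) to 1 (shut), so that 0 is half open. A call has 1 to 10 rows; each row shifts and turns the commanded pose from where the row before left it, along the tool's axes as they then stand; what a row does not reach is not made up. A row lasts 1/12 s, in which the tool goes at most 41.7 mm and 7.16 degrees, less where a joint would pass 70% of its speed; a pose out of reach is approached as far as the arm can. A call with a gripper value outside its range is refused whole. The fingers move at their own pace and stop on an object; FORCE is the grip in N (left out, the last holds). Time passes only in rows, so rows that do not move let the fingers close. It gives the time, the measured TCP pose, the force, the opening and the grip force at its end, in the units of the state.
- ctrl.get_state(): the state, without advancing time (a new reading comes with each control period).
- get_image(name): name is "scene" or "side" or "wrist"; returns a dict with "pixels" (420x560x3 uint8, red, green, blue), "fx", "fy", "cx", "cy" (pixels), "k1" (the pictures are not rectified: a ray, as slopes to the right and down, at radius r is drawn at 1 + k1 r^2 times it, then the intrinsics apply), "T" (4x4, takes a point from camera to world coordinates); the wrist camera has in their place "T_tool_cam" (4x4, takes a point from camera to tool coordinates, whose origin is the TCP and whose axes are the flange's). Camera axes: x right, y down, z forward; pixel columns grow to the right and rows downward; lengths in m; the calibration is good to about 2 mm. A picture is of the moment at which its call begins: read the wrist's pose just before it. There is no depth.
- job.close_job(): hands the job in; it is judged then, once.
The state is a dict: "time": time; "joint_positions": joint angles; "qd": joint speeds; "joint_torque": joint torques, N m; "position": TCP position; "tool_rot": TCP orientation; "ft_force": force on the tool from outside, world axes, zero at the start; "torque": the same for the moment, N m; "grip_width": opening from 0.0 (shut) to 1.0 (fully open); "grip_force": force on a finger pad.
Only numpy, scipy, OpenCV 4.12 (cv2) and the standard library are available. Lean on these libraries where they do the work, as an engineer would, in place of code of your own. Each camera call takes 0.05 s, during which the arm holds its last target. There are 200 camera calls.

## Working session

There is one attempt and no reset: what is moved stays moved. The work goes in short steps, Python scripts to look and compute and a shell command to move; the robot and the scene stay as the last step left them, time stands still between calls to the robot, and variables do not carry over. Pictures are saved under pics/ and viewed, at most 14 in all, crops included, and the job is handed in when it is done.

```bash
ls; mkdir -p pics
cat > h.py <<'E'
import numpy as np, cv2
from scipy.spatial.transform import Rotation as R
from bench import ctrl, get_image, job
def shot(name,fn=None):
    s=ctrl.get_state(); im=get_image(name)
    if 'T' not in im:
        T=np.eye(4);T[:3,:3]=R.from_rotvec(s['tool_rot']).as_matrix();T[:3,3]=s['position']
        im['T']=T@np.array(im['T_tool_cam'])
    im['T']=np.array(im['T'])
    if fn: cv2.imwrite('pics/'+fn,im['pixels'][:,:,::-1])
    return im
def KD(im): return np.array([[im['fx'],0,im['cx']],[0,im['fy'],im['cy']],[0,0,1.]]),np.array([im['k1'],0,0,0.])
def ray(im,uv):
    K,D=KD(im)
    # slopes
    p=cv2.undistortPoints(np.array(uv,float).reshape(-1,1,2),K,D)[:,0]
    d=np.c_[p,np.ones(len(p))]@im['T'][:3,:3].T
    return im['T'][:3,3],d
def onz(im,uv,z):
    o,d=ray(im,uv); return o+d*((z-o[2])/d[:,2])[:,None]
def proj(im,P):
    K,D=KD(im);Ti=np.linalg.inv(im['T'])
    return cv2.projectPoints(np.array(P,float).reshape(-1,3),cv2.Rodrigues(Ti[:3,:3])[0],Ti[:3,3],K,D)[0][:,0]
E
python3 - <<'E'
from h import *
a=shot('scene','s0.png');b=shot('side','d0.png');c=shot('wrist','w0.png')
s=ctrl.get_state();print(s)
for i in (a,b,c): print(i['fx'],i['k1'],i['T'].round(3).tolist())
print(np.array(c['T_tool_cam']).round(3).tolist())
E
```

```text
pics
{'time': 0.15, 'joint_positions': array([-1.26289047,  0.32165355, -0.07009035,  1.45139814,  0.02251537,
        1.37076442, -0.05690897]), 'qd': array([ 0.00141612, -0.00251077, -0.00070905, -0.00427992,  0.00034135,
       -0.0004742 ,  0.0016422 ]), 'joint_torque': array([-1.17936679e-04, -4.91798222e+01, -4.04710164e-01, -3.12875032e+01,
       -6.39856956e-02,  4.05833311e-02,  1.13668170e-04]), 'position': array([0.18813075, 0.62175129, 0.22171053]), 'tool_rot': array([-4.59813985e-01, -3.10754679e+00,  2.23607740e-03]), 'ft_force': array([ 0.67454193, -0.51630156, -0.67356239]), 'torque': array([ 4.29067328e-02, -4.97411218e-02,  7.84415170e-05]), 'grip_force': 0.0, 'grip_width': 0.9988725706048786}
503.5160795040135 0.03353410553395035 [[0.856, -0.385, 0.345, -0.008], [-0.517, -0.627, 0.583, -0.795], [-0.008, -0.678, -0.735, 1.038], [0.0, 0.0, 0.0, 1.0]]
545.7925929116831 -0.13787220060750607 [[-0.856, -0.314, 0.411, -0.214], [-0.517, 0.552, -0.655, 1.069], [-0.021, -0.773, -0.634, 1.123], [0.0, 0.0, 0.0, 1.0]]
296.5266463272147 -0.010475820744376297 [[0.288, 0.913, 0.289, 0.108], [0.958, -0.274, -0.089, 0.648], [-0.002, 0.303, -0.953, 0.383], [0.0, 0.0, 0.0, 1.0]]
[[0.001, -0.953, -0.303, 0.084], [1.0, 0.001, 0.0, 0.001], [-0.0, -0.303, 0.953, -0.161], [0.0, 0.0, 0.0, 1.0]]
```

View pics/s0.png

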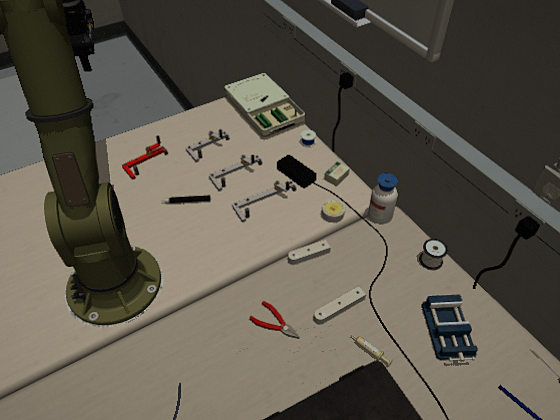

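View pics/d0.png

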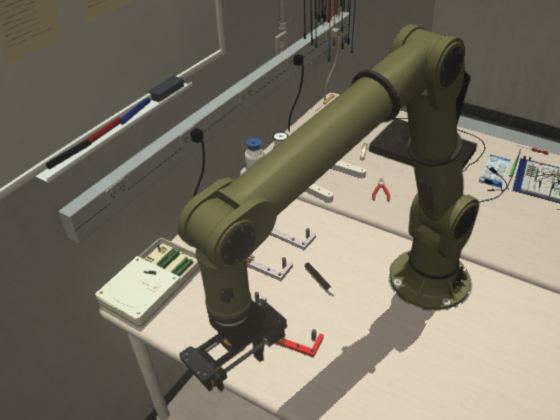

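Run:
```python
from h import *
a=cv2.imread('pics/s0.png')
cv2.imwrite('pics/s0a.png',cv2.resize(a[120:225,175:310],None,fx=5.7,fy=5.7,interpolation=cv2.INTER_CUBIC))
cv2.imwrite('pics/s0b.png',cv2.resize(a[225:335,270:390],None,fx=5.4,fy=5.4,interpolation=cv2.INTER_CUBIC))
```

```text
(no output)
```

View pics/s0a.png

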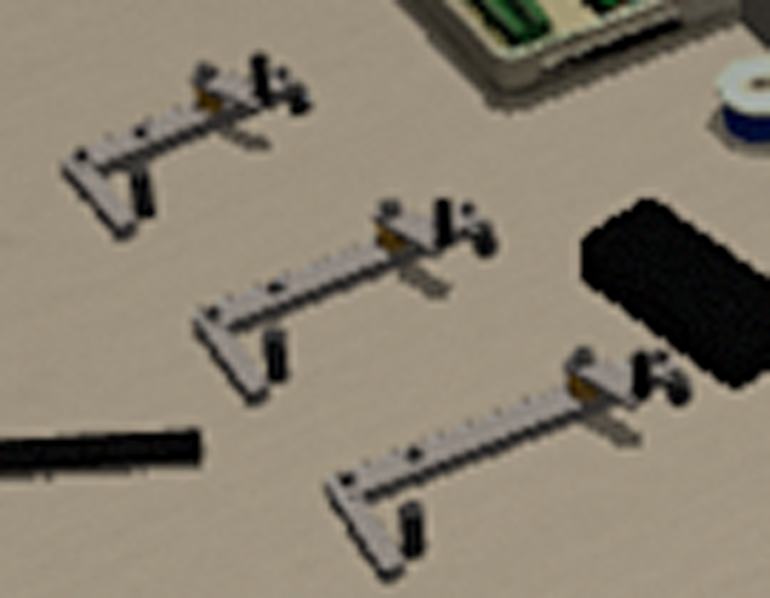

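View pics/s0b.png

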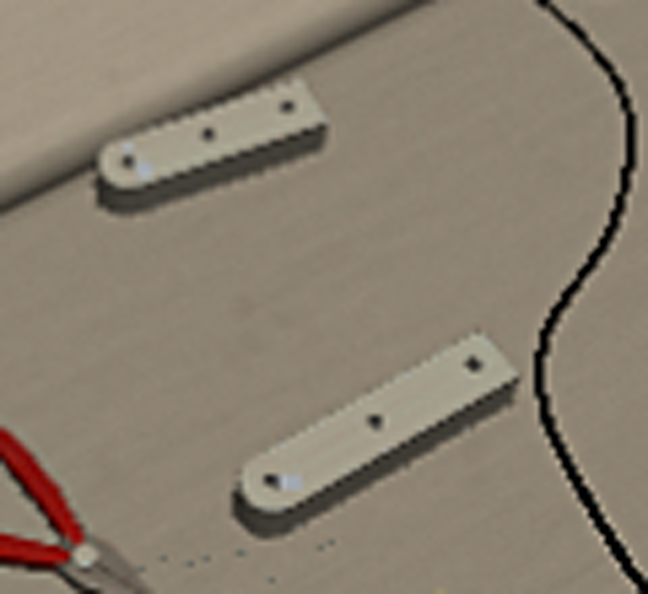

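Run:
```python
from h import *
a=shot('scene')
A=lambda p:np.array(p)/5.7+[175,120]
B=lambda p:np.array(p)/5.4+[270,225]
for n,post,pin,peg in (('F1',(140,168),(297,92),(260,60)),('F2',(275,335),(483,232),(443,205)),('F3',(411,508),(678,378),(641,357))):
    P=onz(a,A(post),.032)[0];Q=onz(a,A(pin),.018)[0];G=onz(a,A(peg),.062)[0]
    d=Q-P;L=np.hypot(*d[:2]);print(n,P.round(3),Q.round(3),G.round(3),'L',L.round(4), 'ang',np.arctan2(d[1],d[0]))
    # exp L = hypot(x+5,26)
for n,pts in (('B1',[(128,161),(208,134),(288,106)]),('B2',[(271,480),(375,421),(474,364)])):
    P=onz(a,[B(p) for p in pts],.024);d=P[2]-P[0];print(n,P.round(3).tolist(),np.hypot(*d[:2]),np.arctan2(d[1],d[0]),np.hypot(*P[0][:2]),np.hypot(*P[2][:2]))
print([np.hypot(x+5,26) for x in(105,130,155)])
```

```text
F1 [0.377 0.308 0.032] [0.482 0.335 0.018] [0.456 0.32  0.062] L 0.1093 ang 0.2530041187116384
F2 [0.38  0.159 0.032] [0.513 0.184 0.018] [0.483 0.169 0.062] L 0.1352 ang 0.18369505077480294
F3 [0.382 0.022 0.032] [0.543 0.04  0.018] [0.511 0.025 0.062] L 0.1615 ang 0.11201278450790185
B1 [[0.411, -0.166, 0.024], [0.451, -0.173, 0.024], [0.492, -0.179, 0.024]] 0.08215168369797374 -0.1481065876560481 0.4432245724722536 0.5234371744787385
B2 [[0.373, -0.338, 0.024], [0.427, -0.337, 0.024], [0.48, -0.337, 0.024]] 0.1072649842046628 0.010595602295959756 0.503309930496769 0.5865946265658756
[np.float64(113.03096920755833), np.float64(137.48090776540573), np.float64(162.09873534361705)]
```

```bash
cat >> h.py <<'E'
def tool():
    s=ctrl.get_state();M=R.from_rotvec(s['tool_rot']).as_matrix();return s,np.array(s['position']),M
def to(x,y,z,yaw=None):
    "print shift (mm, present tool axes; and after the turn) and turn to reach target; yaw of tool x mod pi"
    s,p,M=tool();c=np.arctan2(M[1,0],M[0,0]);t=0
    if yaw is not None: t=-((yaw-c+np.pi/2)%np.pi-np.pi/2)
    d=(np.array([x,y,z])-p)*1e3
    print('turn %.3f'%t,'shift after turn',(d@M@R.from_euler('z',t).as_matrix()).round(1),'now',(d@M).round(1))
def st():
    s,p,M=tool();print('t %.1f'%s['time'],'p',p.round(4),'yaw %.3f'%np.arctan2(M[1,0],M[0,0]),'tilt %.3f'%np.hypot(*M[:2,2]),'F',np.round(s['ft_force'],1),'w %.3f g %.1f'%(s['grip_width'],s['grip_force']))
E
python3 -m crank '[[[0,0,0,-0.097,-1],[0,0,0,-0.097,-1],[0,0,0,-0.097,-1],[-11.6,-18.6,0,0,-1],[-11.6,-18.6,0,0,-1],[-11.6,-18.6,0,0,-1],[-11.6,-18.6,0,0,-1],[-11.6,-18.6,0,0,-1],[-11.6,-18.6,0,0,-1],[-11.6,-18.6,0,0,-1]]]'
python3 -m crank '[[[-11.6,-18.6,0,0,-1],[-11.6,-18.6,0,0,-1],[-11.6,-18.6,0,0,-1],[-11.6,-18.6,0,0,-1],[-11.6,-18.6,0,0,-1],[-11.6,-18.6,0,0,-1],[-11.6,-18.6,0,0,-1],[-11.6,-18.6,0,0,-1],[-11.6,-18.6,0,0,-1],[-11.6,-18.6,0,0,-1]]]'
python3 -m crank '[[[-11.6,-18.6,0,0,-1],[-11.6,-18.6,0,0,-1],[-11.6,-18.6,0,0,-1],[0,0,0,0,-1],[0,0,0,0,-1]]]'
python3 -c "
from h import *
st();shot('wrist','w1.png');st()"
```

```text
time: 1.03
position: [0.2695, 0.4906, 0.2224]
tool_rot: [-0.004, -3.142, 0.0]
ft_force: [0.5, -0.1, 1.2]
grip_width: 0.997
grip_force: 0.0
time: 1.87
position: [0.3849, 0.3043, 0.2225]
tool_rot: [-0.004, -3.142, -0.0]
ft_force: [-0.6, -0.0, 0.1]
grip_width: 1.0
grip_force: 0.0
time: 2.28
position: [0.4197, 0.2484, 0.2226]
tool_rot: [-0.009, -3.141, -0.001]
ft_force: [0.1, 1.0, -0.0]
grip_width: 0.998
grip_force: 0.0
t 2.3 p [0.4197 0.2484 0.2226] yaw 3.136 tilt 0.000 F [ 0.1  1.  -0. ] w 0.998 g 0.0
t 2.3 p [0.419  0.2497 0.2225] yaw 3.138 tilt 0.001 F [0.3 0.4 1.6] w 1.000 g 0.0
```

View pics/w1.png

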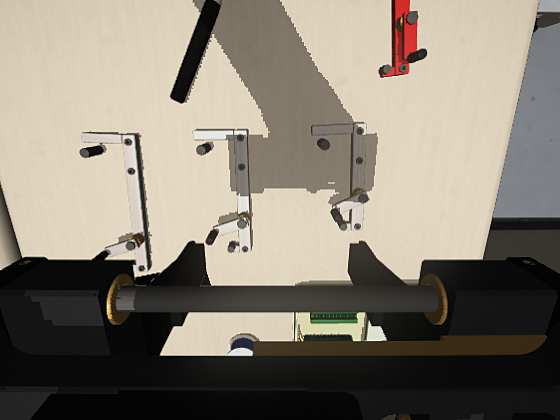

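Run:
```python
import cv2
a=cv2.imread('pics/w1.png')
cv2.imwrite('pics/w1a.png',cv2.resize(a[115:262,185:381],None,fx=4,fy=4,interpolation=cv2.INTER_CUBIC))
```

```text
(no output)
```

View pics/w1a.png

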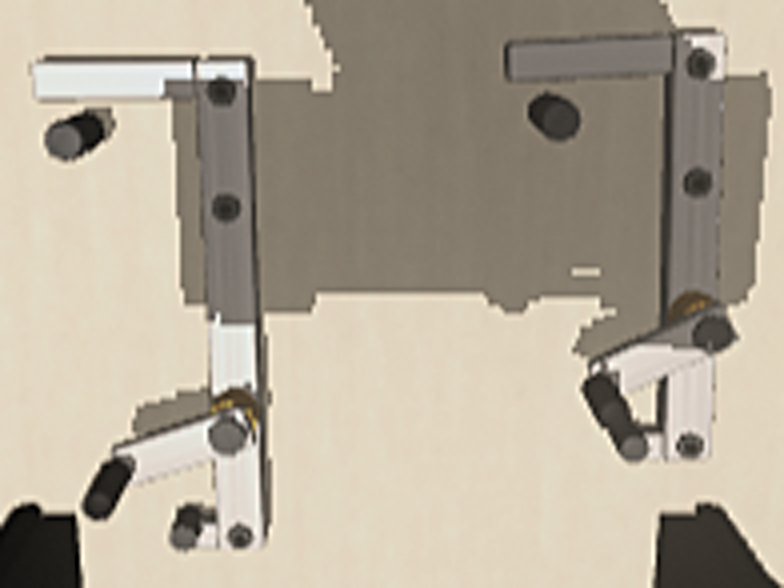

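```bash
cat > fx.py <<'E'
from h import *
im=shot('wrist')
C=lambda p:np.array(p,float)/4+[185,115]
for n,post,pin,out,inn,st_,peg,px in (
 ('mid',(66,140),(184,533),[(251,62),(264,548)],[(197,80),(219,545)],[(60,99),(190,97)],(100,503),130),
 ('short',(561,119),None,[(722,35),(711,460)],[(675,75),(668,455)],[(515,79),(665,72)],(633,446),105)):
    W=lambda p,z:onz(im,[C(q) for q in p],z)[:,:2]
    P=W([post],.032)[0]; o=W(out,.013); i=W(inn,.013); e=W(st_,.013); g=W([peg],.062)[0]
    ang=lambda a:np.arctan2(*(a[1]-a[0])[::-1])
    y=ang(o); u=np.array([np.cos(y),np.sin(y)]);v=np.array([-u[1],u[0]])
    print(n,'yaws out,in,stop',ang(o),ang(i),ang(e)-np.pi/2,'thick',(o.mean(0)-i.mean(0))@v)
    print(' post->inner face y (37):',(i.mean(0)-P)@v,' post->outer (53)',(o.mean(0)-P)@v,'stop->post x (10.5)',(P-e.mean(0))@u)
    N=P+(u*5+v*22)/1e3
    N2y=(i.mean(0)-N)@v*1e3-15; print(' notch',N,'resid y vs fence',N2y,'x vs stop',(N-e.mean(0))@u*1e3-15.5)
    if pin: q=W([pin],.018)[0]-N; print(' pin in frame',q@u,q@v)
    q=g-N;print(' peg',g,'in frame',q@u,q@v)
E
python3 fx.py
```

```text
mid yaws out,in,stop -0.003774298322159312 0.0034788204543348897 0.011969035854438204 thick 0.016033982813079363
 post->inner face y (37): 0.037098620794449935  post->outer (53) 0.0531326036075293 stop->post x (10.5) 0.010496560852380607
 notch [0.38178448 0.185351  ] resid y vs fence 0.09862079444994087 x vs stop -0.0034391476193924575
 pin in frame 0.12819736161019496 0.004650937490446803
 peg [0.47923902 0.17261409] in frame 0.0975019191447809 -0.012369002758278768
short yaws out,in,stop 0.06112162966295821 0.05722876077202349 0.04434932635486133 thick 0.014247550676125532
 post->inner face y (37): 0.0375693330319936  post->outer (53) 0.05181688370811913 stop->post x (10.5) 0.010405375451544428
 notch [0.37461785 0.3306077 ] resid y vs fence 0.5693330319935708 x vs stop -0.094624548455565
 peg [0.46154676 0.32887128] in frame 0.08666051739385647 -0.007043112949307994
```

```bash
cat >> h.py <<'E'
FX={'short':((.3745,.331),.058,61),'mid':((.3815,.1855),.001,86)}
def fw(n,x,y):
    N,a,_=FX[n];c,s=np.cos(a),np.sin(a);return np.array([N[0]+(c*x-s*y)/1e3,N[1]+(s*x+c*y)/1e3])
def peg(n,th): return fw(n,FX[n][2]+38*np.cos(th),23-38*np.sin(th))
E
python3 - <<'E'
from h import *
for n,t in(('short',[.87,.6,.3,0,1.57]),('mid',[1.26,.9,.6,.3,0,1.57])):
    for th in t: print(n,th,peg(n,th).round(4))
st();to(.4615,.3285,.04,np.pi)
E
```

```text
short 0.87 [0.4602 0.3299]
short 0.6 [0.4666 0.3379]
short 0.3 [0.471  0.3484]
short 0 [0.472  0.3597]
short 1.57 [0.4363 0.3196]
mid 1.26 [0.4791 0.1724]
mid 0.9 [0.4911 0.1788]
mid 0.6 [0.4989 0.1872]
mid 0.3 [0.5038 0.1974]
mid 0 [0.5055 0.2086]
mid 1.57 [0.4675 0.1706]
t 2.4 p [0.4187 0.2503 0.2225] yaw 3.140 tilt 0.001 F [-0.1  0.1  1.2] w 0.999 g 0.0
turn -0.002 shift after turn [-42.9  78.1 182.5] now [-42.8  78.2 182.5]
```

```bash
python3 -m crank '[[[-14,26,20,0,-1],[-14,26,20,0,-1],[-14,26,20,0,-1],[0,0,31,0,-1],[0,0,31,0,-1],[0,0,31,0,-1],[0,0,28,0,-1],[0,0,0,0,-1],[0,0,0,0,0.5],[0,0,0,0,1]]]' 15
python3 -m crank '[[[0,0,0,0,1],[0,0,0,0,1],[0,0,0,0,1],[0,0,0,0,1],[0,0,0,0,1],[0,0,0,0,1]]]' 15
python3 -c "
from h import *
st()"
```

```text
time: 3.22
position: [0.4619, 0.3288, 0.0431]
tool_rot: [0.003, 3.14, 0.003]
ft_force: [-0.4, 0.0, 1.1]
grip_width: 0.923
grip_force: 0.0
time: 3.72
position: [0.4616, 0.3275, 0.0419]
tool_rot: [0.004, 3.141, 0.001]
ft_force: [0.1, 0.1, 1.1]
grip_width: 0.482
grip_force: 0.0
t 3.7 p [0.4616 0.3275 0.0419] yaw 3.139 tilt 0.001 F [0.1 0.1 1.1] w 0.482 g 0.0
```

```bash
python3 -m crank '[[[0,0,0,0,1],[0,0,0,0,1],[0,0,0,0,1],[0,0,0,0,1],[0,0,0,0,1],[0,0,0,0,1],[0,0,0,0,1],[0,0,0,0,1]]]' 15
python3 -m crank '[[[-2.7,4.2,0,0,1],[-2.7,4.2,0,0,1],[-2.2,5.2,0,0,1],[-2.2,5.2,0,0,1],[-0.5,5.6,0,0,1],[-0.5,5.6,0,0,1],[0,0,0,0,1],[0,0,0,0,1]]]'
python3 -c "
from h import *
st()"
```

```text
time: 4.38
position: [0.4645, 0.3211, 0.0415]
tool_rot: [0.01, 3.139, -0.012]
ft_force: [3.2, -11.6, 4.0]
grip_width: 0.107
grip_force: 15.0
time: 5.05
position: [0.4852, 0.3535, 0.043]
tool_rot: [0.013, 3.121, 0.001]
ft_force: [25.0, -2.6, -11.7]
grip_width: 0.066
grip_force: 20.4
t 5.0 p [0.4852 0.3535 0.043 ] yaw 3.133 tilt 0.021 F [ 25.   -2.6 -11.7] w 0.066 g 20.4
```

```bash
python3 -c "
from h import *
st();a=shot('wrist');st()
cv2.imwrite('pics/w2.png',cv2.resize(a['pixels'][60:360,130:430,::-1],None,fx=2,fy=2))"
```

```text
t 5.0 p [0.4852 0.3535 0.043 ] yaw 3.133 tilt 0.021 F [ 25.   -2.6 -11.7] w 0.066 g 20.4
t 5.1 p [0.4852 0.3535 0.043 ] yaw 3.133 tilt 0.021 F [ 24.5  -2.2 -10.3] w 0.065 g 20.4
```

View pics/w2.png

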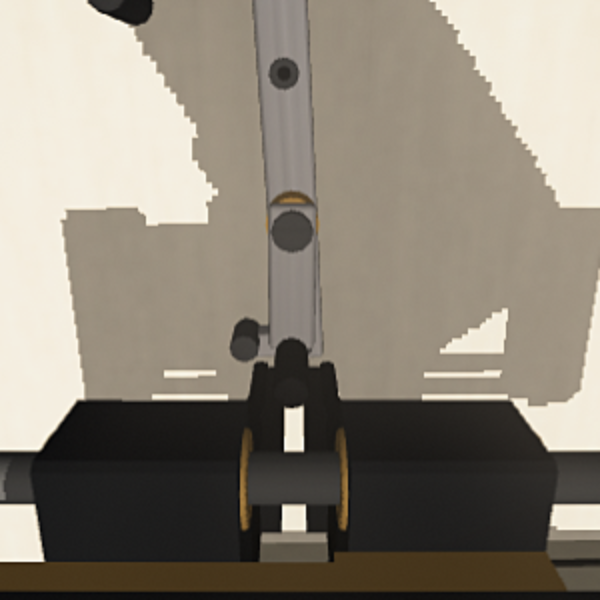

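```bash
python3 -m crank '[[[0,0,0,0,0],[0,0,0,0,-0.3],[0,0,0,0,-0.3],[0,0,0,0,-0.3],[0,0,0,0,-0.3],[0,0,-35,0,-0.3],[0,0,-35,0,-0.3],[0,-35,0,0,-0.3],[0,-35,0,0,-0.3],[0,-35,0,0,-0.3]]]' 15
python3 -m crank '[[[0,-35,0,0,-0.3],[0,0,0,0,-0.3],[0,0,0,0,-0.3]]]'
python3 - <<'E'
from h import *
st();a=shot('wrist');st()
cv2.imwrite('pics/w3.png',cv2.resize(a['pixels'][60:360,130:530,::-1],None,fx=2,fy=2))
E
```

```text
time: 5.93
position: [0.4715, 0.2524, 0.1122]
tool_rot: [-0.001, 3.141, 0.001]
ft_force: [0.5, -0.4, -0.7]
grip_width: 0.636
grip_force: 0.0
time: 6.18
position: [0.4718, 0.2157, 0.1118]
tool_rot: [-0.01, -3.141, -0.001]
ft_force: [0.1, 1.1, 0.6]
grip_width: 0.651
grip_force: 0.0
t 6.2 p [0.4718 0.2157 0.1118] yaw 3.135 tilt 0.001 F [0.1 1.1 0.6] w 0.651 g 0.0
t 6.2 p [0.4716 0.2178 0.1118] yaw 3.138 tilt 0.001 F [0.  0.4 0.1] w 0.647 g 0.0
```

View pics/w3.png

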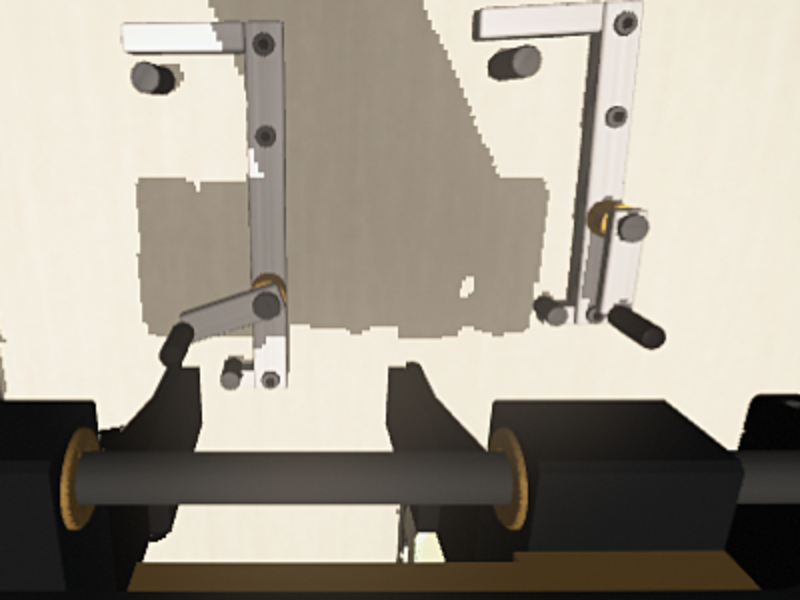

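Run:
```python
from h import *
im=shot('wrist');st()
C=lambda p:np.array(p,float)/2+[130,60]
W=lambda p,z:onz(im,[C(p)],z)[0]
print('mid peg',W((174,358),.062),'post',W((145,77),.032),'exp',fw('mid',-5,-22),'pin',W((229,380),.018),fw('mid',130,4))
print('fence in',W((248,60),.013),W((254,385),.013),fw('mid',0,15))
print('short peg',W((652,338),.062),'post',W((502,65),.032),'exp',fw('short',-5,-22),'pin',W((557,315),.018),fw('short',105,4))
print('pivothead',W((633,227),.04),fw('short',61,23))
```

```text
t 6.3 p [0.4715 0.2188 0.1117] yaw 3.140 tilt 0.001 F [-0.3  0.7  0.3] w 0.647 g 0.0
mid peg [0.4809216  0.17338394 0.062     ] post [0.37738014 0.1630039  0.032     ] exp [0.376522   0.16349501] pin [0.51164569 0.189094   0.018     ] [0.51149594 0.18963   ]
fence in [0.37010965 0.20122784 0.013     ] [0.51675495 0.20049645 0.013     ] [0.381485   0.20049999]
short peg [0.47310135 0.35724567 0.062     ] post [0.37327979 0.29920745 0.032     ] exp [0.37078369 0.30874716] pin [0.47938759 0.3401602  0.018     ] [0.47909157 0.34107986]
pivothead [0.43427792 0.35530508 0.04      ] [0.43406417 0.35749734]
```

```bash
python3 -m crank '[[[-4,-23,0,0,-0.3],[-4,-23,0,0,-0.3],[0,0,0,0,-0.3],[0,0,35,0,-0.3],[0,0,33,0,-0.3],[0,0,0,0,0.3],[0,0,0,0,0.6],[0,0,0,0,0.6],[0,0,0,0,0.6],[0,0,0,0,0.6]]]' 10
python3 - <<'E'
from h import *
st();a=shot('wrist');st()
cv2.imwrite('pics/w4.png',cv2.resize(a['pixels'][160:310,180:380,::-1],None,fx=3,fy=3))
E
```

```text
time: 7.12
position: [0.4812, 0.1724, 0.0455]
tool_rot: [0.003, 3.139, 0.003]
ft_force: [-0.4, 0.3, -0.0]
grip_width: 0.358
grip_force: 0.0
t 7.1 p [0.4812 0.1724 0.0455] yaw 3.139 tilt 0.003 F [-0.4  0.3 -0. ] w 0.358 g 0.0
t 7.2 p [0.481  0.1721 0.0452] yaw 3.139 tilt 0.003 F [ 0.2 -0.4  0.6] w 0.312 g 0.0
```

View pics/w4.png

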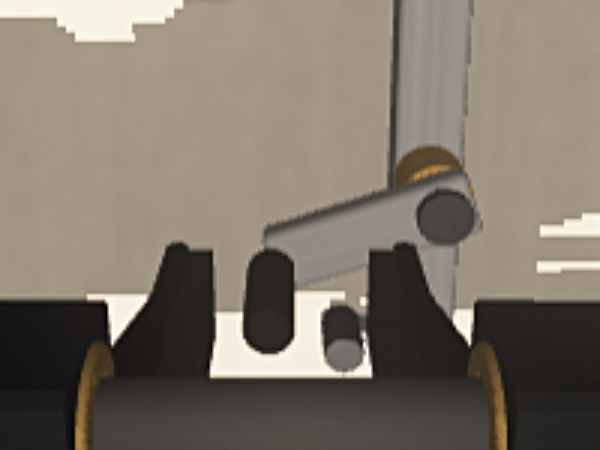

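Run:
```python
from h import *
im=shot('wrist');st()
C=lambda p:np.array(p,float)/3+[180,160]
W=lambda p,z:onz(im,[C(p)],z)[0].round(4)
print('peg top',W((269,330),.062),'peg base',W((269,275),.034))
print('pivot head',W((445,217),.04),fw('mid',86,23),'fence in',W((398,50),.013),W((393,180),.013),'out',W((468,50),.013),fw('mid',70,15),fw('mid',70,31))
print('pin',W((345,355),.018),fw('mid',130,4))
print(proj(im,[[*fw('mid',86,23),.034],[*fw('mid',86,23),.042]]).round(1),im['cx'],im['cy'])
```

```text
t 7.2 p [0.4807 0.1719 0.0449] yaw 3.139 tilt 0.003 F [-0.1  0.2 -0. ] w 0.271 g 0.0
peg top [0.4795 0.17   0.062 ] peg base [0.4823 0.1693 0.034 ]
pivot head [0.4665 0.2051 0.04  ] [0.46747696 0.20858599] fence in [0.4379 0.1978 0.013 ] [0.4685 0.1977 0.013 ] out [0.4379 0.2133 0.013 ] [0.45148497 0.20056999] [0.45146897 0.21656998]
pin [0.5115 0.1871 0.018 ] [0.51149594 0.18963   ]
[[332.2 230.1]
 [334.6 235.2]] 276.5414536801827 207.0000425637786
```

Run:
```python
from h import *
im=shot('wrist');st()
s,p,M=tool();w=s['grip_width']*.087
# predicted fingertip corners (robot-side edge, tool x +9.5), inner faces
for sgn in(-1,1):
    q=p+M@np.array([.0095,sgn*w/2,0]);q2=p+M@np.array([.0095,sgn*(w/2+.015),0]);print(proj(im,[q,q2]).round(1))
cv2.imwrite('pics/w5.png',cv2.resize(im['pixels'][200:300,200:350,::-1],None,fx=5,fy=5,interpolation=cv2.INTER_CUBIC))
```

```text
t 7.3 p [0.4805 0.1718 0.0447] yaw 3.139 tilt 0.002 F [ 0.3  0.3 -0.3] w 0.241 g 0.0
[[255.9 243.1]
 [230.7 243.1]]
[[291.2 243.2]
 [316.4 243.2]]
```

View pics/w5.png

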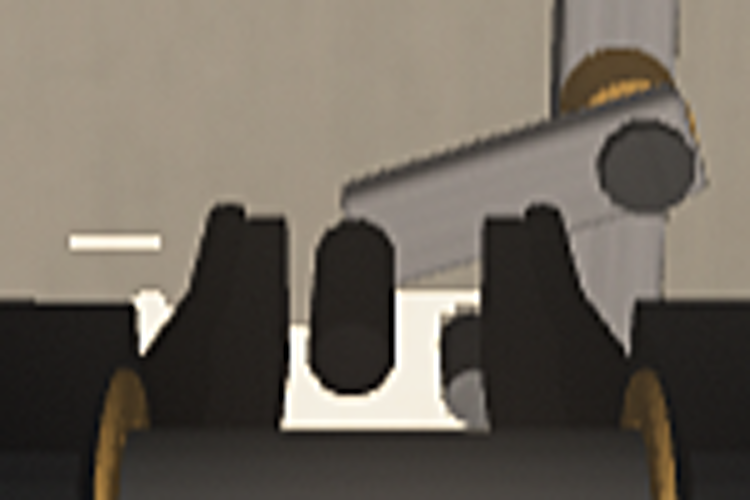

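```bash
sed -i "s/        im\['T'\]=T@/        im['cx']+=0.0135*im['fx']  # observed lateral bias\n        im['T']=T@/; s/^FX=.*/FX={'short':((.3745,.3262),.058,61),'mid':((.3815,.1803),.001,86)}/" h.py
python3 -m crank '[[[0,-4.2,0,0,0.4],[0,0,0,0,1],[0,0,0,0,1],[0,0,0,0,1],[0,0,0,0,1],[0,0,0,0,1],[0,0,0,0,1]]]' 15
python3 -m crank '[[[-6,3.2,0,0,1],[-6,3.2,0,0,1],[-3.9,4.2,0,0,1],[-3.9,4.2,0,0,1],[-2.4,5.1,0,0,1],[-2.4,5.1,0,0,1],[-0.8,5.6,0,0,1],[-0.8,5.6,0,0,1],[0,0,0,0,1],[0,0,0,0,1]]]' 15
python3 -c "
from h import *
st()"
```

```text
time: 7.85
position: [0.4796, 0.1681, 0.0436]
tool_rot: [-0.003, -3.142, -0.002]
ft_force: [-0.8, 2.8, -0.4]
grip_width: 0.108
grip_force: 15.0
time: 8.68
position: [0.5102, 0.2029, 0.044]
tool_rot: [0.006, 3.134, 0.0]
ft_force: [5.9, -2.7, -2.6]
grip_width: 0.106
grip_force: 15.0
t 8.7 p [0.5102 0.2029 0.044 ] yaw 3.138 tilt 0.007 F [ 5.9 -2.7 -2.6] w 0.106 g 15.0
```

```bash
python3 -m crank '[[[0,0,0,0,0],[0,0,0,0,-0.3],[0,0,0,0,-0.3],[0,0,-35,0,-1],[0,0,-35,0,-1],[0,0,-40,0,-1],[5,-38,0,0,-1],[5,-38,0,0,-1],[5,-38,0,0,-1],[5,-38,0,0,-1]]]' 15
python3 -m crank '[[[5,-38,0,0,-1],[5,-38,0,0,-1],[5,-38,0,0,-1],[5,-38,0,0,-1],[5,-36,0,0,-1],[5,-36,0,0,-1],[0,0,0,0.074,-1],[0,0,0,0.074,-1],[0,0,0,0,-1],[0,0,0,0,-1]]]'
python3 - <<'E'
from h import *
st();a=shot('wrist','w6.png');st()
E
```

```text
time: 9.52
position: [0.4854, 0.0505, 0.1539]
tool_rot: [0.002, 3.14, 0.001]
ft_force: [0.7, 0.2, -0.3]
grip_width: 0.78
grip_force: 0.0
time: 10.35
position: [0.4553, -0.1721, 0.1536]
tool_rot: [0.233, 3.133, 0.001]
ft_force: [0.1, 0.1, 0.5]
grip_width: 1.001
grip_force: 0.0
t 10.3 p [ 0.4553 -0.1721  0.1536] yaw 2.993 tilt 0.001 F [0.1 0.1 0.5] w 1.001 g 0.0
t 10.4 p [ 0.4553 -0.1719  0.1535] yaw 2.994 tilt 0.000 F [-0.1  0.2 -0.2] w 1.003 g 0.0
```

View pics/w6.png

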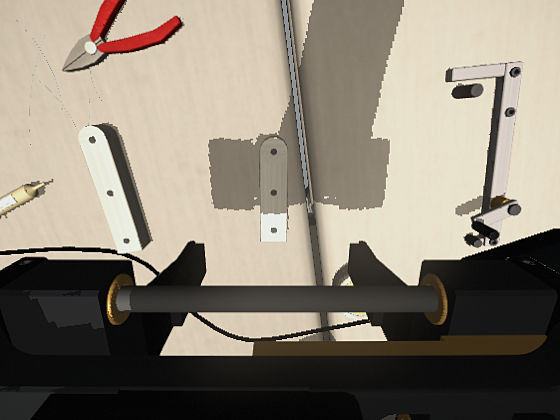

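Run:
```python
from h import *
im=shot('wrist');st()
for h in([(274,153),(273,192),(273,230)],[(92,140),(110,193),(126,241)]):
    P=onz(im,h,.024);d=P[2]-P[0];print(P.round(4).tolist(),np.hypot(*d[:2]),'yaw',np.arctan2(d[1],d[0]))
P=onz(im,[(274,153),(273,192),(273,230)],.024)
c=P.mean(0);u=(P[2]-P[0]);u/=np.linalg.norm(u);g=c+u*.012
to(g[0],g[1],.006,np.arctan2(u[1],u[0]))
```

```text
t 10.4 p [ 0.4553 -0.1719  0.1535] yaw 2.994 tilt 0.000 F [ 0.7 -0.7  1.1] w 0.997 g 0.0
[[0.4086, -0.1698, 0.024], [0.4472, -0.1768, 0.024], [0.4881, -0.1831, 0.024]] 0.08057342113190351 yaw -0.16618098291387307
[[0.3705, -0.3414, 0.024], [0.424, -0.3409, 0.024], [0.4777, -0.3408, 0.024]] 0.1071936383935351 yaw 0.005862776072898992
turn 0.018 shift after turn [ -5.5  -5.9 147.5] now [ -5.4  -6.  147.5]
```

```bash
python3 -m crank '[[[-2.7,-3,30,0.018,-1],[-2.7,-3,30,0,-1],[0,0,30,0,-1],[0,0,30,0,-1],[0,0,27.5,0,-1],[0,0,0,0,-1],[0,0,0,0,0.6],[0,0,0,0,0.9],[0,0,0,0,1],[0,0,0,0,1]]]' 25
python3 -m crank '[[[0,0,0,0,1],[0,0,0,0,1],[0,0,0,0,1],[0,0,0,0,1],[0,0,0,0,1],[0,0,0,0,1],[0,0,0,0,1],[0,0,0,0,1]]]' 25
python3 - <<'E'
from h import *
st();im=shot('wrist','w7.png');st()
s,p,M=tool()
# predicted heel hole
q=[p+M@np.array([d/1e3,0,0])*1 for d in(53,12)]
for a in q:a[2]=.024
print(proj(im,q).round(1))
E
```

```text
time: 11.28
position: [0.46, -0.1792, 0.0068]
tool_rot: [0.264, 3.129, 0.001]
ft_force: [-0.1, -0.1, 1.0]
grip_width: 0.777
grip_force: 0.0
time: 11.95
position: [0.4596, -0.1791, 0.0061]
tool_rot: [0.265, 3.13, 0.001]
ft_force: [-0.5, 1.0, 0.1]
grip_width: 0.319
grip_force: 25.0
t 11.9 p [ 0.4596 -0.1791  0.0061] yaw 2.973 tilt 0.000 F [-0.5  1.   0.1] w 0.319 g 25.0
t 12.0 p [ 0.4596 -0.1791  0.0061] yaw 2.973 tilt 0.000 F [0.2 0.4 0.5] w 0.317 g 25.0
[[277.4 178.4]
 [277.6 253.8]]
```

```bash
cat >> h.py <<'E'
def holes(im,lo=0.6,box=None):
    "dark round blobs: centre px, area"
    g=cv2.cvtColor(im['pixels'],cv2.COLOR_RGB2GRAY); bg=cv2.medianBlur(g,21)
    m=((g<lo*bg.astype(float))).astype(np.uint8)
    n,l,s,c=cv2.connectedComponentsWithStats(m)
    r=[]
    for i in range(1,n):
        if 8<s[i,4]<250 and .5<s[i,2]/s[i,3]<2 and s[i,4]>.55*s[i,2]*s[i,3]:
            if box is None or (box[0]<c[i][0]<box[2] and box[1]<c[i][1]<box[3]): r.append((c[i].round(1).tolist(),int(s[i,4])))
    return r
E
python3 - <<'E'
from h import *
im=shot('wrist')
print(holes(im,.6,(200,100,360,260)))
g=cv2.cvtColor(im['pixels'],cv2.COLOR_RGB2GRAY);print(g[140:260:3,277].tolist());print(g[178,225:330:3].tolist())
E
```

```text
[([276.9, 176.7], 124), ([276.7, 252.6], 97)]
[147, 151, 95, 130, 174, 172, 176, 172, 168, 166, 154, 79, 79, 79, 69, 170, 163, 166, 167, 169, 164, 169, 169, 169, 169, 168, 169, 169, 167, 168, 169, 168, 169, 167, 166, 168, 47, 68, 69, 59]
[141, 142, 143, 144, 144, 142, 143, 144, 90, 150, 163, 164, 166, 165, 166, 179, 79, 80, 75, 70, 168, 166, 167, 167, 167, 166, 168, 139, 137, 134, 134, 127, 116, 109, 92]
```

```bash
python3 -m crank '[[[0,0,-20,0,1],[0,0,-35,0,1],[0,0,-35,0,1],[0,0,-30,0,1],[0,0,0,0,1]]]' 25
python3 - <<'E'
from h import *
st(); h=fw('short',15,-6); y=np.pi+.058-.40
u=np.array([np.cos(y),np.sin(y)]);T=h-.0538*u; print(h,T); to(T[0],T[1],.125,y)
E
```

```text
time: 12.47
position: [0.4632, -0.1811, 0.1318]
tool_rot: [0.265, 3.12, -0.001]
ft_force: [1.4, -1.0, 0.0]
grip_width: 0.321
grip_force: 25.0
t 12.5 p [ 0.4632 -0.1811  0.1318] yaw 2.972 tilt 0.010 F [ 1.4 -1.   0. ] w 0.321 g 25.0
[0.38982258 0.3210796 ] [0.4405068  0.30303659]
turn 0.173 shift after turn [183.8 448.4   5.8] now [104.  473.4   5.8]
```

```bash
python3 -m crank '[[[8,36.4,0,0,1],[8,36.4,0,0,1],[8,36.4,0,0,1],[8,36.4,0,0,1],[8,36.4,0,0,1],[8,36.4,0,0,1],[8,36.4,0,0,1],[8,36.4,0,0,1],[8,36.4,0,0,1],[8,36.4,0,0,1]]]' 25
python3 -m crank '[[[8,36.4,0,0,1],[8,36.4,0,0,1],[8,36.4,0,0,1],[0,0,0,0.086,1],[0,0,0,0.087,1],[0,0,0,0,1],[0,0,0,0,1]]]' 25
python3 - <<'E'
from h import *
st();im=shot('wrist','w8.png')
h=fw('short',15,-6); y=np.pi+.058-.40
u=np.array([np.cos(y),np.sin(y)]);T=h-.0538*u; to(T[0],T[1],.125,y)
print(holes(im,.6,(100,20,450,260)))
print('pred post',proj(im,[[*fw('short',-5,-22),.032]]),'screws guess',proj(im,[[*fw('short',-23.5,23),.013],[*fw('short',5,23),.013]]))
E
```

```text
time: 13.3
position: [0.4409, 0.1942, 0.1251]
tool_rot: [-0.265, -3.13, 0.001]
ft_force: [0.9, -0.5, -1.0]
grip_width: 0.316
grip_force: 25.0
time: 13.88
position: [0.4362, 0.3039, 0.1251]
tool_rot: [-0.531, -3.096, 0.002]
ft_force: [-0.3, -0.7, -1.5]
grip_width: 0.323
grip_force: 25.0
t 13.9 p [0.4362 0.3039 0.1251] yaw 2.802 tilt 0.002 F [-0.3 -0.7 -1.5] w 0.323 g 25.0
turn 0.002 shift after turn [-4.2  0.7  0.3] now [-4.2  0.7  0.3]
[([295.7, 105.3], 78), ([253.8, 140.0], 175), ([310.2, 144.3], 70), ([149.5, 168.2], 69), ([276.4, 176.6], 121), ([166.4, 203.3], 66), ([322.4, 231.4], 142), ([345.8, 237.3], 204), ([276.5, 252.5], 99)]
pred post [[253.11657984 140.82561422]] screws guess [[293.61856294  98.38788324]
 [305.55282921 129.63044085]]
```

View pics/w8.png

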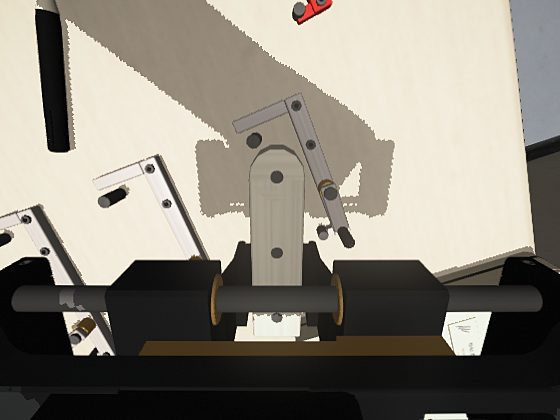

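```bash
python3 - <<'E'
from h import *
im=shot('wrist')
P=onz(im,[(295.7,105.3),(310.2,144.3)],.013)[:,:2]; N,a,_=FX['short'];c,s=np.cos(a),np.sin(a)
print(((P-N)@np.array([[c,-s],[s,c]])*1e3).round(1), 'len',np.hypot(*(P[1]-P[0])))
E
python3 -m crank '[[[-4.2,0.7,10,0,1],[0,0,30,0,1],[0,0,30,0,1],[0,0,24,0,1],[0,0,12,0,1],[0,0,10,0,1],[0,0,0,0,1]]]' 25
python3 - <<'E'
from h import *
st();im=shot('wrist','w9.png');print(holes(im,.6,(100,20,450,260)))
N,a,_=FX['short'];u=np.array([np.cos(a),np.sin(a)]);v=np.array([-u[1],u[0]])
s,p,M=tool();h=p+M@[.0538,0,0];d=h[:2]-N;print('heel in fixture',(d@u*1e3).round(1),(d@v*1e3).round(1))
print('fix +x in tool',(np.r_[u,0]@M).round(3),'+y',(np.r_[v,0]@M).round(3))
E
```

```text
[[-17.3  22.5]
 [ 18.9  22.2]] len 0.03621159896083924
time: 14.57
position: [0.4398, 0.3028, 0.0082]
tool_rot: [-0.534, -3.094, 0.004]
ft_force: [0.4, 0.4, -0.5]
grip_width: 0.317
grip_force: 25.0
t 14.6 p [0.4398 0.3028 0.0082] yaw 2.800 tilt 0.003 F [ 0.4  0.4 -0.5] w 0.317 g 25.0
[([276.4, 176.6], 121), ([276.3, 252.4], 100)]
heel in fixture 15.1 -5.6
fix +x in tool [-0.921  0.389 -0.001] +y [ 0.389  0.921 -0.001]
```

```bash
python3 -m crank '[[[3.5,-0.1,0,0,1],[3.5,-0.1,0,0,1],[3.5,-0.1,0,0,1],[3.4,-0.1,0,0,1],[0,0,0,0,1],[0,0,0,0,1]]]' 25
python3 -c "
from h import *
st()"
python3 -m crank '[[[1,-0.4,0,0,1],[1,-0.4,0,0,1],[0,0,1,0,1],[0,0,0,0,1]]]' 25
python3 -c "
from h import *
st()
N,a,_=FX['short'];u=np.array([np.cos(a),np.sin(a)]);v=np.array([-u[1],u[0]])
s,p,M=tool();h=p+M@[.0538,0,0];d=h[:2]-N;print('heel in fixture',(d@u*1e3).round(1),(d@v*1e3).round(1), 'F',s['ft_force'][:2]@u,s['ft_force'][:2]@v)
"
```

```text
time: 15.12
position: [0.4272, 0.3086, 0.0105]
tool_rot: [0.533, 3.096, 0.001]
ft_force: [-0.6, 0.1, -1.1]
grip_width: 0.319
grip_force: 25.0
t 15.1 p [0.4272 0.3086 0.0105] yaw 2.801 tilt 0.001 F [-0.6  0.1 -1.1] w 0.319 g 25.0
time: 15.45
position: [0.4251, 0.3079, 0.0089]
tool_rot: [-0.534, -3.096, 0.0]
ft_force: [0.4, -0.2, -0.5]
grip_width: 0.323
grip_force: 25.0
t 15.4 p [0.4251 0.3079 0.0089] yaw 2.800 tilt 0.000 F [ 0.4 -0.2 -0.5] w 0.323 g 25.0
heel in fixture -0.1 -0.3 F 0.36671681444241677 -0.1896249569981729
```

```bash
python3 -m crank '[[[0,0,1.3,0,1],[0,0,1.3,0,1],[0,0,0,0,1],[0,0,0,0,0.22],[0,0,0,0,0.22],[0,0,0,0,0.22],[0,0,-10,0,0.22],[0,0,-25,0,0.22],[0,0,-35,0,0],[0,0,-30,0,-1]]]' 25
python3 -m crank '[[[0,0,0,0,-1],[0,0,0,0,-1]]]'
python3 - <<'E'
from h import *
st();im=shot('wrist','w10.png');H=holes(im,.6,(100,20,450,260));print(H)
N,a,_=FX['short'];c,s=np.cos(a),np.sin(a)
for h,_ in H:
    for z in(.024,.013): print(h,z,((onz(im,[h],z)[0,:2]-N)@np.array([[c,-s],[s,c]])*1e3).round(1))
E
```

```text
time: 16.28
position: [0.4252, 0.3079, 0.1086]
tool_rot: [0.534, 3.096, 0.0]
ft_force: [1.7, 0.8, 0.5]
grip_width: 0.472
grip_force: 0.0
time: 16.45
position: [0.4267, 0.3092, 0.1094]
tool_rot: [0.534, 3.092, 0.007]
ft_force: [-0.3, 0.2, -0.4]
grip_width: 0.607
grip_force: 0.0
t 16.4 p [0.4267 0.3092 0.1094] yaw 2.800 tilt 0.006 F [-0.3  0.2 -0.4] w 0.607 g 0.0
[([293.5, 118.0], 85), ([273.8, 149.4], 44), ([308.6, 158.2], 76), ([140.6, 183.5], 77), ([273.9, 197.5], 37), ([158.8, 219.5], 71), ([274.0, 240.5], 31)]
[293.5, 118.0] 0.024 [-17.8  22.4]
[293.5, 118.0] 0.013 [-17.4  22.8]
[273.8, 149.4] 0.024 [-1.1 -1.8]
[273.8, 149.4] 0.013 [ 0.  -2.5]
[308.6, 158.2] 0.024 [16.7 21.9]
[308.6, 158.2] 0.013 [18.7 22.3]
[140.6, 183.5] 0.024 [ -18.9 -117.5]
[140.6, 183.5] 0.013 [ -18.6 -123.4]
[273.9, 197.5] 0.024 [ 36.7 -17.9]
[273.9, 197.5] 0.013 [ 39.5 -19.3]
[158.8, 219.5] 0.024 [  15.6 -119.6]
[158.8, 219.5] 0.013 [  17.5 -125.6]
[274.0, 240.5] 0.024 [ 73.9 -33.8]
[274.0, 240.5] 0.013 [ 78.4 -35.9]
```

```bash
python3 -m crank '[[[0,0,-15,-0.116,-1],[0,0,-15,-0.116,-1],[0,0,0,-0.116,-1],[-10,-38,0,0,-1],[-10,-38,0,0,-1],[-10,-38,0,0,-1],[-10,-38,0,0,-1],[0,-39,0,0,-1],[0,-39,0,0,-1],[0,-39,0,0,-1]]]'
python3 -m crank '[[[0,-39,0,0,-1],[0,-39,0,0,-1],[0,-39,0,0,-1],[0,-39,0,0,-1],[0,-39,0,0,-1],[0,-39,0,0,-1],[8,-37,0,0,-1],[8,-37,0,0,-1],[8,-37,0,0,-1],[8,-37,0,0,-1]]]'
python3 -m crank '[[[0,0,0,0,-1],[0,0,0,0,-1],[0,0,0,0,-1]]]'
python3 - <<'E'
from h import *
st();im=shot('wrist','w11.png');H=holes(im,.6,(100,20,450,260));print(H)
P=onz(im,[h for h,_ in H],.024);print(P.round(4).tolist())
E
```

```text
time: 17.33
position: [0.4655, 0.0372, 0.135]
tool_rot: [0.01, -3.139, 0.001]
ft_force: [0.9, 0.6, 0.6]
grip_width: 1.002
grip_force: 0.0
time: 18.17
position: [0.4357, -0.3439, 0.1351]
tool_rot: [0.01, -3.139, -0.002]
ft_force: [-0.0, 0.4, -0.2]
grip_width: 1.002
grip_force: 0.0
time: 18.42
position: [0.4365, -0.342, 0.1351]
tool_rot: [0.009, -3.139, -0.003]
ft_force: [-0.1, -0.1, -0.6]
grip_width: 1.008
grip_force: 0.0
t 18.4 p [ 0.4365 -0.342   0.1351] yaw -3.136 tilt 0.003 F [-0.1 -0.1 -0.6] w 1.008 g 0.0
[([280.0, 133.2], 40), ([279.9, 191.5], 31), ([280.2, 243.3], 21)]
[[0.3701, -0.3412, 0.024], [0.4238, -0.341, 0.024], [0.4774, -0.3403, 0.024]]
```

```bash
python3 -m crank '[[[2.5,1,30,0,-1],[0,0,30,0,-1],[0,0,30,0,-1],[0,0,25,0,-1],[0,0,14,0,-1],[0,0,0,0,-1],[0,0,0,0,0.6],[0,0,0,0,0.9],[0,0,0,0,1],[0,0,0,0,1]]]' 25
python3 -m crank '[[[0,0,0,0,1],[0,0,0,0,1],[0,0,0,0,1],[0,0,0,0,1],[0,0,0,0,1],[0,0,0,0,1],[0,0,0,0,1],[0,0,0,0,1]]]' 25
python3 - <<'E'
from h import *
st();im=shot('wrist','w12.png');print(holes(im,.6,(200,100,360,260)))
s,p,M=tool()
for d in(63.5,10):
    q=p+M@np.array([d/1e3,0,0]);q[2]=.024;print(d,proj(im,[q]).round(1))
E
```

```text
time: 19.3
position: [0.4359, -0.3425, 0.009]
tool_rot: [-0.01, 3.139, -0.002]
ft_force: [-0.0, -0.0, 0.0]
grip_width: 0.782
grip_force: 0.0
time: 19.97
position: [0.4348, -0.3413, 0.0074]
tool_rot: [0.01, -3.141, -0.002]
ft_force: [-0.6, 2.2, 2.2]
grip_width: 0.318
grip_force: 25.0
t 20.0 p [ 0.4348 -0.3413  0.0074] yaw -3.135 tilt 0.001 F [-0.6  2.2  2.2] w 0.318 g 25.0
[([278.2, 153.9], 86), ([276.8, 254.1], 97)]
63.5 [[277.4 156.1]]
10 [[277.6 255.7]]
```

```bash
python3 -m crank '[[[0,0,-20,0,1],[0,0,-35,0,1],[0,0,-35,0,1],[0,0,-30,0,1],[-10,35,0,0,1],[-10,38,0,0,1],[-10,38,0,0,1],[0,39,0,0,1],[0,39,0,0,1],[0,39,0,0,1]]]' 25
python3 - <<'E'
from h import *
st(); h=fw('mid',15,-6); y=np.pi+.001-.40
u=np.array([np.cos(y),np.sin(y)]);T=h-.0645*u; print(h,T); to(T[0],T[1],.125,y)
E
```

```text
time: 20.85
position: [0.463, -0.1124, 0.1272]
tool_rot: [-0.009, 3.141, -0.001]
ft_force: [0.5, 0.5, -2.3]
grip_width: 0.321
grip_force: 25.0
t 20.9 p [ 0.463  -0.1124  0.1272] yaw -3.136 tilt 0.001 F [ 0.5  0.5 -2.3] w 0.321 g 25.0
[0.39650599 0.174315  ] [0.45593951 0.14925694]
turn 0.405 shift after turn [108.2 238.4   2.1] now [  5.6 261.7   2.1]
```

```bash
python3 -m crank '[[[0.8,37,0,0,1],[0.8,37,0,0,1],[0.8,37,0,0,1],[0.8,37,0,0,1],[0.8,37,0,0,1],[0.8,37,0,0,1],[0.8,37,0,0,1],[0,0,0,0.101,1],[0,0,0,0.101,1],[0,0,0,0.101,1]]]' 25
python3 -m crank '[[[0,0,0,0.101,1],[0,0,0,0,1],[0,0,0,0,1]]]' 25
python3 - <<'E'
from h import *
st(); h=fw('mid',15,-6); y=np.pi+.001-.40
u=np.array([np.cos(y),np.sin(y)]);T=h-.0645*u; to(T[0],T[1],.125,y)
im=shot('wrist','w13.png');H=holes(im,.6,(100,20,450,260))
N,a,_=FX['mid'];c,s=np.cos(a),np.sin(a)
for h,A in H: print(h,A,((onz(im,[h],.013)[0,:2]-N)@np.array([[c,-s],[s,c]])*1e3).round(1))
N,a,_=FX['short'];c,s=np.cos(a),np.sin(a)
for h,A in H: print(h,A,'short',((onz(im,[h],.024)[0,:2]-N)@np.array([[c,-s],[s,c]])*1e3).round(1))
print('post mid',proj(im,[[*fw('mid',-5,-22),.032]]))
E
```

```text
time: 21.68
position: [0.456, 0.1455, 0.1269]
tool_rot: [0.47, 3.106, -0.002]
ft_force: [-0.5, 0.1, -1.2]
grip_width: 0.317
grip_force: 25.0
time: 21.93
position: [0.4561, 0.1448, 0.1271]
tool_rot: [0.617, 3.08, -0.001]
ft_force: [0.1, -0.2, -2.2]
grip_width: 0.316
grip_force: 25.0
t 21.9 p [0.4561 0.1448 0.1271] yaw 2.746 tilt 0.000 F [ 0.1 -0.2 -2.2] w 0.316 g 25.0
turn 0.004 shift after turn [1.9 4.  2.1] now [1.9 4.  2.1]
[447.0, 32.7] 49 [ -8.2 149.5]
[299.2, 83.3] 87 [-18.8  22.4]
[441.5, 87.9] 52 [ 31.9 135.1]
[256.8, 119.1] 168 [ -5.7 -23.4]
[313.7, 123.5] 75 [17.3 22.1]
[436.2, 137.6] 35 [ 71.6 120.7]
[160.6, 150.5] 72 [ -14.6 -116.4]
[276.8, 153.9] 130 [ 29.5 -18.9]
[177.7, 186.6] 65 [  21.6 -118.2]
[334.7, 234.8] 155 [126.2   3.5]
[359.5, 241.1] 222 [142.4  24.3]
[276.5, 254.2] 97 [123.6 -58.9]
[447.0, 32.7] 49 short [-1.3 -2.4]
[299.2, 83.3] 87 short [ -18.3 -123.6]
[441.5, 87.9] 52 short [ 36.4 -18.4]
[256.8, 119.1] 168 short [  -8.3 -168.2]
[313.7, 123.5] 75 short [  16.2 -125.9]
[436.2, 137.6] 35 short [ 73.7 -34.4]
[160.6, 150.5] 72 short [ -21.9 -256.9]
[276.8, 153.9] 130 short [  25.7 -165.8]
[177.7, 186.6] 65 short [  12.7 -260.6]
[334.7, 234.8] 155 short [ 119.6 -149.7]
[359.5, 241.1] 222 short [ 136.3 -130.6]
[276.5, 254.2] 97 short [ 113.7 -209.3]
post mid [[256.9109481  119.73655486]]
```

```bash
sed -i "s/'mid':((.3815,.1803)/'mid':((.380,.1799)/; s/(.3745,.3262)/(.3745,.3258)/" h.py
python3 -m crank '[[[3.3,3.4,10,0,1],[0,0,30,0,1],[0,0,30,0,1],[0,0,24,0,1],[0,0,13,0,1],[0,0,10,0,1],[0,0,0,0,1],[0,0,0,0,1]]]' 25
python3 - <<'E'
from h import *
st()
N,a,_=FX['mid'];u=np.array([np.cos(a),np.sin(a)]);v=np.array([-u[1],u[0]])
s,p,M=tool();h=p+M@[.0645,0,0];d=h[:2]-N;print('heel in fixture',(d@u*1e3).round(1),(d@v*1e3).round(1))
print('fix +x in tool',(np.r_[u,0]@M).round(3),'+y',(np.r_[v,0]@M).round(3))
E
```

```text
time: 22.65
position: [0.4543, 0.1497, 0.0102]
tool_rot: [-0.62, -3.08, 0.001]
ft_force: [0.7, 0.1, -1.2]
grip_width: 0.324
grip_force: 25.0
t 22.6 p [0.4543 0.1497 0.0102] yaw 2.744 tilt 0.001 F [ 0.7  0.1 -1.2] w 0.324 g 25.0
heel in fixture 14.8 -5.3
fix +x in tool [-0.922  0.388 -0.   ] +y [ 0.388  0.922 -0.   ]
```

```bash
python3 -m crank '[[[3.8,-0.3,0,0,1],[3.8,-0.3,0,0,1],[3.8,-0.3,0,0,1],[3.8,-0.3,0,0,1],[0,0,0,0,1],[0,0,0,0,1]]]' 25
python3 - <<'E'
from h import *
st()
N,a,_=FX['mid'];u=np.array([np.cos(a),np.sin(a)]);v=np.array([-u[1],u[0]])
s,p,M=tool();h=p+M@[.0645,0,0];d=h[:2]-N;print('heel in fixture',(d@u*1e3).round(1),(d@v*1e3).round(1))
E
```

```text
time: 23.15
position: [0.44, 0.1548, 0.0109]
tool_rot: [0.62, 3.079, 0.002]
ft_force: [0.4, -0.3, -0.9]
grip_width: 0.32
grip_force: 25.0
t 23.1 p [0.44   0.1548 0.0109] yaw 2.744 tilt 0.001 F [ 0.4 -0.3 -0.9] w 0.320 g 25.0
heel in fixture 0.5 -0.1
```

Good, no contact forces. Lower and release as before.

```bash
python3 -m crank '[[[0,0,1.7,0,1],[0,0,1.7,0,1],[0,0,0,0,1],[0,0,0,0,0.22],[0,0,0,0,0.22],[0,0,0,0,0.22],[0,0,-10,0,0.22],[0,0,-25,0,0.22],[0,0,-35,0,0],[0,0,-30,0,0]]]' 25
python3 -m crank '[[[0,0,0,0,0],[0,0,0,0,0]]]'
python3 - <<'E'
from h import *
st();im=shot('wrist','w14.png');H=holes(im,.6,(100,0,560,260))
for n in FX:
  N,a,_=FX[n];c,s=np.cos(a),np.sin(a)
  for h,A in H:
    q=((onz(im,[h],.024)[0,:2]-N)@np.array([[c,-s],[s,c]])*1e3).round(1)
    if -30<q[0]<120 and -60<q[1]<10: print(n,h,A,q)
E
```

```text
time: 23.98
position: [0.4398, 0.1541, 0.1091]
tool_rot: [0.621, 3.079, -0.0]
ft_force: [1.3, -0.1, 0.4]
grip_width: 0.46
grip_force: 0.0
time: 24.15
position: [0.4416, 0.1552, 0.1097]
tool_rot: [0.62, 3.076, 0.006]
ft_force: [-1.0, -0.7, 0.4]
grip_width: 0.491
grip_force: 0.0
t 24.1 p [0.4416 0.1552 0.1097] yaw 2.744 tilt 0.005 F [-1.  -0.7  0.4] w 0.491 g 0.0
short [391.6, 49.8] 86 [-21.6 -40.9]
short [449.6, 51.9] 58 [-1.2 -1.8]
short [443.7, 108.6] 58 [ 36.3 -17.7]
short [438.2, 159.8] 37 [ 73.8 -33.7]
short [415.1, 169.0] 94 [ 72.7 -53.6]
mid [250.1, 141.2] 173 [ -4.3 -22. ]
mid [274.8, 135.6] 46 [-0.6 -1.7]
mid [274.5, 198.6] 34 [ 48.2 -22.8]
mid [274.4, 254.4] 28 [ 97.3 -43.9]
```

Run:
```python
from h import *
for n,x in(('mid',88),('short',68)):
    P=fw(n,x,-76);print(n,P);to(P[0],P[1],.010,np.pi+FX[n][1])
```

```text
mid [0.46807596 0.10398804]
turn -0.399 shift after turn [-27.6 -50.8  98. ] now [-45.2 -36.1  98. ]
short [0.44679119 0.25386959]
turn -0.456 shift after turn [-12.1  98.6  98.1] now [32.5 93.9 98.1]
```

```bash
python3 -m crank '[[[0,0,0,-0.1,1],[0,0,0,-0.1,1],[0,0,0,-0.1,1],[0,0,0,-0.099,1],[-13.8,-25.4,0,0,1],[-13.8,-25.4,0,0,1],[0,0,0,0,1],[0,0,30,0,1],[0,0,30,0,1],[0,0,25,0,1]]]' 10
python3 -m crank '[[[0,0,13,0,1],[0,0,0,0,1],[0,0,0,0,1]]]'
python3 -c "
from h import *
st();N=FX['mid'][0];print((tool()[1][:2]-N)*1e3)"
```

```text
time: 25.03
position: [0.466, 0.1032, 0.0196]
tool_rot: [0.001, -3.139, 0.001]
ft_force: [-0.6, 0.4, 0.0]
grip_width: 0.005
grip_force: 0.0
time: 25.28
position: [0.466, 0.1031, 0.0078]
tool_rot: [0.002, -3.138, 0.003]
ft_force: [0.1, 1.1, -0.2]
grip_width: 0.003
grip_force: 0.0
t 25.3 p [0.466  0.1031 0.0078] yaw -3.141 tilt 0.004 F [ 0.1  1.1 -0.2] w 0.003 g 0.0
[ 86.04427562 -76.76571104]
```

Push +y 46 mm, at about 5 mm per row.

```bash
python3 -m crank '[[[0,5,0,0,1],[0,5,0,0,1],[0,5,0,0,1],[0,5,0,0,1],[0,5,0,0,1],[0,5,0,0,1],[0,5,0,0,1],[0,4,0,0,1],[0,0,0,0,1]]]'
python3 -c "
from h import *
st();N=FX['mid'][0];print((tool()[1][:2]-N)*1e3)"
python3 -m crank '[[[0,3,0,0,1],[0,3,0,0,1],[0,2,0,0,1],[0,1,0,0,1],[0,0,0,0,1]]]'
python3 -c "
from h import *
st();N=FX['mid'][0];print((tool()[1][:2]-N)*1e3)"
```

```text
time: 26.03
position: [0.4675, 0.1439, 0.0091]
tool_rot: [-0.004, 3.141, 0.001]
ft_force: [-0.2, 0.5, -0.5]
grip_width: 0.003
grip_force: 0.0
t 26.0 p [0.4675 0.1439 0.0091] yaw -3.139 tilt 0.001 F [-0.2  0.5 -0.5] w 0.003 g 0.0
[ 87.49955144 -35.99039441]
time: 26.45
position: [0.4675, 0.1519, 0.009]
tool_rot: [0.002, -3.141, -0.0]
ft_force: [1.0, -0.1, -0.1]
grip_width: 0.007
grip_force: 0.0
t 26.4 p [0.4675 0.1519 0.009 ] yaw -3.140 tilt 0.000 F [ 1.  -0.1 -0.1] w 0.007 g 0.0
[ 87.45587059 -27.97733229]
```

```bash
cat >> h.py <<'E'
def bars(fn=None,names=('mid','short')):
    im=shot('wrist',fn);H=holes(im,.6,(60,0,560,262))
    for n in names:
      N,a,_=FX[n];c,s=np.cos(a),np.sin(a)
      for h,A in H:
        q=((onz(im,[h],.024)[0,:2]-N)@np.array([[c,-s],[s,c]])*1e3).round(1)
        if -30<q[0]<120 and -60<q[1]<10: print(n,h,A,q)
E
python3 -c "
from h import *
bars('w15.png')"
python3 -m crank '[[[0,2,0,0,1],[0,2,0,0,1],[0,0,0,0,1]]]'
python3 -c "
from h import *
st();bars('w16.png',('mid',))"
```

```text
mid [341.4, 105.3] 145 [0.4 1.8]
mid [327.1, 212.9] 104 [53.5 -2.3]
mid [264.2, 244.4] 57 [ 71.5 -35.3]
short [543.8, 244.3] 102 [ 74.9 -33.6]
time: 26.75
position: [0.4676, 0.1561, 0.0091]
tool_rot: [-0.002, 3.141, 0.001]
ft_force: [-0.1, -1.0, -0.2]
grip_width: 0.011
grip_force: 0.0
t 26.8 p [0.4676 0.1561 0.0091] yaw -3.140 tilt 0.000 F [-0.1 -1.  -0.2] w 0.011 g 0.0
mid [332.4, 105.2] 143 [0.5 1.8]
mid [323.4, 212.9] 105 [53.7  0. ]
mid [264.2, 244.4] 57 [ 71.7 -31.1]
```

```bash
python3 -m crank '[[[0,1.5,0,0,1],[0,1,0,0,1],[0,0.5,0,0,1],[0,0,0,0,1]]]'
python3 -c "
from h import *
st();bars('w17.png',('mid',))"
```

```text
time: 27.13
position: [0.4675, 0.1588, 0.0091]
tool_rot: [-0.002, 3.142, 0.0]
ft_force: [-0.6, -0.1, 0.7]
grip_width: 0.005
grip_force: 0.1
t 27.1 p [0.4675 0.1588 0.0091] yaw -3.140 tilt 0.000 F [-0.6 -0.1  0.7] w 0.005 g 0.1
mid [326.7, 105.1] 144 [0.4 1.9]
mid [321.2, 213.0] 106 [53.7  1.6]
mid [264.2, 244.4] 57 [ 71.6 -28.4]
```

```bash
python3 -m crank '[[[0,0.7,0,0,1],[0,0.7,0,0,1],[0,0.7,0,0,1],[0,0,0,0,1],[0,0,0,0,1]]]'
python3 -c "
from h import *
st();bars('w18.png',('mid',))"
```

```text
time: 27.6
position: [0.4675, 0.1592, 0.0091]
tool_rot: [0.001, -3.141, 0.003]
ft_force: [-0.6, -4.9, 3.7]
grip_width: 0.006
grip_force: 2.5
t 27.6 p [0.4675 0.1592 0.0091] yaw -3.141 tilt 0.002 F [-0.6 -4.9  3.7] w 0.006 g 2.5
mid [325.7, 105.3] 147 [0.5 1.9]
mid [320.6, 213.1] 106 [53.7  1.7]
mid [264.2, 244.4] 57 [ 71.6 -28. ]
```

```bash
python3 -m crank '[[[0,-8,0,0,1],[0,-12,0,0,1],[0,0,-35,0,1],[0,0,-35,0,1],[0,0,-20,0,1],[10,39,0,-0.057,1],[10,39,0,0,1],[0,36,0,0,1],[0,0,0,0,1],[0,0,0,0,1]]]'
python3 - <<'E'
from h import *
st();bars('w19.png')
P=fw('short',68,-72);print(P);to(P[0],P[1],.010,np.pi+FX['short'][1])
E
```

```text
time: 28.48
position: [0.4424, 0.2558, 0.099]
tool_rot: [0.099, -3.14, -0.001]
ft_force: [0.8, -1.0, 0.5]
grip_width: 0.005
grip_force: 0.0
t 28.5 p [0.4424 0.2558 0.099 ] yaw -3.079 tilt 0.001 F [ 0.8 -1.   0.5] w 0.005 g 0.0
mid [187.7, 135.7] 52 [0.5 1.3]
mid [189.1, 201.6] 40 [54.   0.8]
short [371.0, 140.0] 45 [-0.  -1.9]
short [347.0, 186.9] 42 [ 37.7 -17.9]
short [325.1, 229.7] 35 [ 75.5 -33.9]
short [357.7, 250.1] 78 [94.5 -4.3]
[0.44655932 0.25786286]
turn 0.002 shift after turn [-3.9  3.9 88.8] now [-3.9  3.9 88.8]
```

```bash
python3 -m crank '[[[-3.9,3,30,0,1],[0,0,30,0,1],[0,0,28,0,1],[0,0,0,0,1],[0,5,0,0,1],[0,5,0,0,1],[0,5,0,0,1],[0,5,0,0,1],[0,5,0,0,1],[0,5,0,0,1]]]'
python3 -m crank '[[[0,5,0,0,1],[0,5,0,0,1],[0,3,0,0,1],[0,0,0,0,1],[0,0,0,0,1]]]'
python3 -c "
from h import *
st();bars('w20.png',('short',));N,a,_=FX['short'];c,s=np.cos(a),np.sin(a);print((tool()[1][:2]-N)@np.array([[c,-s],[s,c]])*1e3)"
```

```text
time: 29.37
position: [0.4456, 0.2883, 0.0121]
tool_rot: [-0.092, 3.139, 0.002]
ft_force: [-0.3, -0.3, -0.2]
grip_width: 0.004
grip_force: 0.2
time: 29.78
position: [0.4442, 0.3004, 0.011]
tool_rot: [0.092, -3.14, 0.0]
ft_force: [-0.1, 0.1, -0.3]
grip_width: 0.003
grip_force: 0.0
t 29.8 p [0.4442 0.3004 0.011 ] yaw -3.083 tilt 0.000 F [-0.1  0.1 -0.3] w 0.003 g 0.0
short [341.2, 145.6] 126 [-0.1  1.9]
short [328.9, 222.8] 102 [40.5 -2. ]
short [264.2, 244.4] 57 [ 53.1 -36.7]
[ 68.09329661 -29.68718742]
```

```bash
python3 -m crank '[[[0,2.5,0,0,1],[0,2,0,0,1],[0,1.5,0,0,1],[0,1,0,0,1],[0,0.7,0,0,1],[0,0.5,0,0,1],[0,0,0,0,1],[0,0,0,0,1]]]'
python3 -c "
from h import *
st();bars('w21.png',('short',));N,a,_=FX['short'];c,s=np.cos(a),np.sin(a);print((tool()[1][:2]-N)@np.array([[c,-s],[s,c]])*1e3)"
```

```text
time: 30.5
position: [0.4438, 0.3085, 0.0111]
tool_rot: [0.091, -3.14, -0.0]
ft_force: [0.2, -0.3, -1.0]
grip_width: 0.01
grip_force: 0.0
t 30.5 p [0.4438 0.3085 0.0111] yaw -3.083 tilt 0.000 F [ 0.2 -0.3 -1. ] w 0.010 g 0.0
short [324.9, 145.4] 124 [-0.  2.]
short [320.3, 223.0] 101 [40.8  1.5]
short [264.2, 244.4] 57 [ 53.3 -28.7]
[ 68.16488773 -21.33841382]
```

```bash
python3 -m crank '[[[0,0.7,0,0,1],[0,0.7,0,0,1],[0,0.6,0,0,1],[0,0,0,0,1],[0,0,0,0,1]]]'
python3 -c "
from h import *
st();bars('w22.png',('short',))"
```

```text
time: 30.97
position: [0.4438, 0.3086, 0.011]
tool_rot: [0.09, -3.139, 0.004]
ft_force: [-0.4, -5.2, 4.2]
grip_width: 0.001
grip_force: 2.5
t 31.0 p [0.4438 0.3086 0.011 ] yaw -3.084 tilt 0.003 F [-0.4 -5.2  4.2] w 0.001 g 2.5
short [324.4, 145.5] 127 [0. 2.]
short [320.0, 223.0] 99 [40.7  1.5]
short [264.2, 244.4] 57 [ 53.2 -28.5]
```

```bash
python3 -m crank '[[[0,-8,0,0,1],[0,-12,0,0,1],[0,0,-35,0,0],[0,0,-35,0,0],[0,0,-35,0,0],[0,0,0,0,0],[0,0,0,0,0]]]'
python3 - <<'E'
from h import *
st();im=shot('wrist')
g=cv2.cvtColor(im['pixels'],cv2.COLOR_RGB2GRAY)
for n in FX:
    P=peg(n,0);print(n,P,proj(im,[[*P,.062],[*P,.036]]).round(1).tolist())
to(*peg('short',.02),.044,np.pi+.058)
m=(g<60).astype(np.uint8);m[250:]=0
k,l,s,c=cv2.connectedComponentsWithStats(m)
for i in range(1,k):
    if 60<s[i,4]<1200:print(s[i],c[i].round(1))
E
```

```text
time: 31.6
position: [0.4465, 0.291, 0.1185]
tool_rot: [-0.091, 3.136, 0.006]
ft_force: [-0.0, 0.1, -1.2]
grip_width: 0.298
grip_force: 0.0
t 31.6 p [0.4465 0.291  0.1185] yaw -3.084 tilt 0.006 F [-0.   0.1 -1.2] w 0.298 g 0.0
short [0.47200028 0.35450011] [[354.1, 257.4], [347.2, 243.8]]
mid [0.50397694 0.20302399] [[169.7, 282.2], [179.6, 266.8]]
turn -0.000 shift after turn [-30.4  61.7  72.7] now [-30.3  61.8  72.7]
[402   0   6  25  99] [404.7   9.9]
[418   0  28   9 155] [430.8   3. ]
[383  17  40  18 159] [395.   28.1]
[190  98   7 152 305] [193.1 172.4]
[118 114  20  14 165] [128.7 119.7]
[163 114  14 108 347] [172.1 166.4]
[ 26 235  21  15 212] [ 36.7 242.4]
[516 234  44  16 560] [538.8 241.5]
[238 241  17   9 111] [246. 246.]
[299 241  17   9 112] [307.1 246. ]
[339 241  13   9  83] [344.8 245.8]
```

```bash
python3 -m crank '[[[-15.2,30.2,0,0,0],[-15.2,30.2,0,0,0],[0,0,0,0,0],[0,0,30,0,0],[0,0,28,0,0],[0,0,14,0,0],[0,0,0,0,0.5],[0,0,0,0,0.5],[0,0,0,0,0.5],[0,0,0,0,0.5]]]' 15
python3 - <<'E'
from h import *
st();im=shot('wrist')
cv2.imwrite('pics/w23.png',cv2.resize(im['pixels'][180:300,200:350,::-1],None,fx=4,fy=4,interpolation=cv2.INTER_CUBIC))
E
```

```text
time: 32.48
position: [0.4726, 0.3529, 0.0453]
tool_rot: [-0.091, 3.139, 0.002]
ft_force: [-1.0, 0.5, 0.2]
grip_width: 0.299
grip_force: 0.0
t 32.5 p [0.4726 0.3529 0.0453] yaw -3.083 tilt 0.002 F [-1.   0.5  0.2] w 0.299 g 0.0
```

View pics/w23.png

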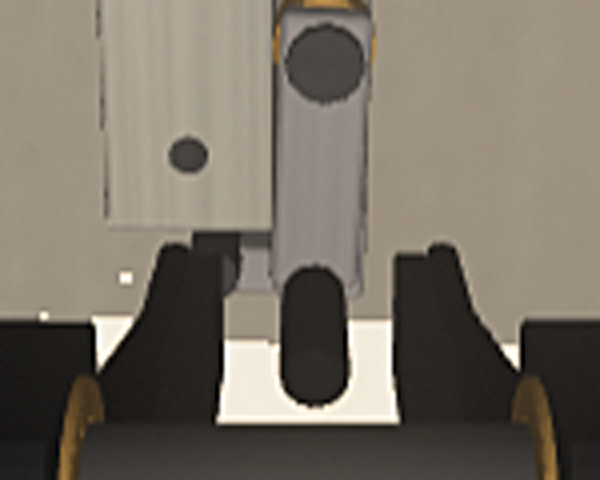

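```bash
python3 -m crank '[[[0,1,0,0,1],[0,0,0,0,1],[0,0,0,0,1],[0,0,0,0,1],[0,0,0,0,1],[0,0,0,0,1]]]' 20
python3 -m crank '[[[0.8,-7.5,0,0,1],[2.2,-7.3,0,0,1],[3.6,-6.7,0,0,1],[4.9,-5.8,0,0,1],[6,-4.7,0,0,1],[6.7,-3.4,0,0,1],[7.3,-2,0,0,1],[6.5,-0.6,0,0,1],[1.5,0,0,0,1],[0,0,0,0,1]]]' 20
python3 -c "
from h import *
st();print(peg('short',1.57))"
```

```text
time: 33.03
position: [0.472, 0.3538, 0.0446]
tool_rot: [-0.092, 3.14, 0.001]
ft_force: [0.4, 1.1, 2.9]
grip_width: 0.109
grip_force: 20.0
time: 33.87
position: [0.435, 0.3152, 0.0446]
tool_rot: [-0.092, 3.137, 0.006]
ft_force: [1.7, 4.8, -1.0]
grip_width: 0.104
grip_force: 20.0
t 33.9 p [0.435  0.3152 0.0446] yaw -3.083 tilt 0.005 F [ 1.7  4.8 -1. ] w 0.104 g 20.0
[0.43629715 0.31436301]
```

```bash
python3 -m crank '[[[1.5,-0.5,0,0,1],[1.5,-0.5,0,0,1],[0,0,0,0,1],[0,0,0,0,1]]]' 20
python3 -c "
from h import *
st()"
```

```text
time: 34.2
position: [0.4347, 0.3153, 0.0448]
tool_rot: [-0.092, 3.132, 0.01]
ft_force: [8.4, 7.3, -7.5]
grip_width: 0.107
grip_force: 20.0
t 34.2 p [0.4347 0.3153 0.0448] yaw -3.083 tilt 0.010 F [ 8.4  7.3 -7.5] w 0.107 g 20.0
```

```bash
python3 -m crank '[[[0,0,0,0,0.3],[0,0,0,0,0],[0,0,0,0,0],[0,0,-35,0,0],[0,0,-35,0,0],[0,0,0,0.057,0],[0,0,0,0,0],[0,0,0,0,0]]]' 20
python3 - <<'E'
from h import *
st();bars('w24.png',('mid','short'));to(*peg('mid',.02),.044,np.pi)
E
```

```text
time: 34.87
position: [0.4309, 0.3112, 0.1135]
tool_rot: [0.004, -3.14, 0.002]
ft_force: [-0.8, -1.0, 0.2]
grip_width: 0.493
grip_force: 0.0
t 34.9 p [0.4309 0.3112 0.1135] yaw -3.139 tilt 0.002 F [-0.8 -1.   0.2] w 0.493 g 0.0
mid [124.2, 154.0] 40 [0.6 0.8]
mid [133.4, 214.2] 33 [54.2  0.8]
short [269.2, 143.8] 155 [ -4.  -22.6]
short [297.3, 147.0] 42 [-0.1  0.6]
short [298.6, 194.3] 35 [40.7  0.2]
short [281.7, 229.0] 191 [ 72.5 -16.3]
short [299.6, 237.3] 27 [81.6 -0.3]
short [301.9, 255.6] 97 [100.2   1.2]
turn 0.002 shift after turn [ -73.6 -108.6   68.9] now [ -73.3 -108.8   68.9]
```

```bash
python3 -m crank '[[[-24.5,-36.2,0,0,0],[-24.5,-36.2,0,0,0],[-24.5,-36.2,0,0,0],[0,0,0,0,0],[0,0,30,0,0],[0,0,28,0,0],[0,0,10,0,0],[0,0,0,0,0.5],[0,0,0,0,0.5],[0,0,0,0,0.5]]]' 15
python3 - <<'E'
from h import *
st();to(*peg('mid',.02),.044,np.pi);im=shot('wrist','w25.png')
g=cv2.cvtColor(im['pixels'],cv2.COLOR_RGB2GRAY)
m=g<55
for r in (245,250,255,260,265,270,275):
    x=np.flatnonzero(m[r,200:350])+200; b=np.split(x,np.flatnonzero(np.diff(x)>1)+1); print(r,[(int(q[0]),int(q[-1])) for q in b if len(q)])
E
```

```text
time: 35.75
position: [0.5024, 0.2091, 0.0471]
tool_rot: [-0.003, 3.14, 0.001]
ft_force: [0.4, 1.0, -0.5]
grip_width: 0.353
grip_force: 0.0
t 35.8 p [0.5024 0.2091 0.0471] yaw -3.140 tilt 0.001 F [ 0.4  1.  -0.5] w 0.353 g 0.0
turn 0.002 shift after turn [-1.6 -6.8  3.1] now [-1.6 -6.8  3.1]
245 [(235, 250), (303, 318)]
250 [(233, 250), (263, 271), (303, 320)]
255 [(232, 250), (260, 274), (303, 321)]
260 [(200, 205), (229, 251), (259, 274), (302, 324), (338, 339), (341, 341), (346, 348)]
265 [(200, 215), (226, 251), (259, 274), (303, 327), (337, 349)]
270 [(200, 216), (222, 251), (258, 274), (302, 331), (337, 349)]
275 [(200, 210), (213, 250), (257, 274), (303, 338), (343, 349)]
```

```bash
python3 -m crank '[[[-1,-6.8,2,0,0.5],[0,0,0,0,0.7],[0,0,0,0,1],[0,0,0,0,1],[0,0,0,0,1],[0,0,0,0,1],[0,0,0,0,1],[0,0,0,0,1]]]' 20
python3 -m crank '[[[0.8,-7.5,0,0,1],[2.2,-7.3,0,0,1],[3.6,-6.7,0,0,1],[4.9,-5.8,0,0,1],[6,-4.7,0,0,1],[6.7,-3.4,0,0,1],[7.3,-2,0,0,1],[6.5,-0.6,0,0,1],[1.5,0,0,0,1],[0,0,0,0,1]]]' 20
python3 -c "
from h import *
st();print(peg('mid',1.57))"
python3 -m crank '[[[1.5,0,0,0,1],[1.5,0,0,0,1],[0,0,0,0,1],[0,0,0,0,1]]]' 20
python3 -c "
from h import *
st()"
```

```text
time: 36.47
position: [0.5032, 0.2021, 0.0445]
tool_rot: [-0.002, 3.141, 0.001]
ft_force: [1.4, -0.0, 2.9]
grip_width: 0.106
grip_force: 20.0
time: 37.3
position: [0.4655, 0.1662, 0.0447]
tool_rot: [-0.004, 3.135, 0.007]
ft_force: [6.5, 6.6, -4.4]
grip_width: 0.109
grip_force: 20.0
t 37.3 p [0.4655 0.1662 0.0447] yaw -3.139 tilt 0.008 F [ 6.5  6.6 -4.4] w 0.109 g 20.0
[0.46604522 0.16498605]
time: 37.63
position: [0.4653, 0.1663, 0.0449]
tool_rot: [-0.003, 3.13, 0.008]
ft_force: [13.2, 7.3, -10.7]
grip_width: 0.105
grip_force: 20.0
t 37.6 p [0.4653 0.1663 0.0449] yaw -3.140 tilt 0.013 F [ 13.2   7.3 -10.7] w 0.105 g 20.0
```

At the stop. Release, rise high, and check.

```bash
python3 -m crank '[[[-1,0,0,0,1],[0,0,0,0,0.3],[0,0,0,0,0],[0,0,0,0,0],[0,0,-35,0,0],[0,0,-35,0,0],[0,0,-35,0,0],[0,30,-30,0,-1],[0,30,-30,0,-1],[0,0,0,0,-1]]]' 20
python3 -m crank '[[[0,0,0,0,-1],[0,0,0,0,-1],[0,0,0,0,-1],[0,0,0,0,-1]]]'
python3 - <<'E'
from h import *
st();bars();im=shot('wrist')
cv2.imwrite('pics/w26.png',cv2.resize(im['pixels'][100:260,150:390,::-1],None,fx=3.3,fy=3.3,interpolation=cv2.INTER_CUBIC))
shot('scene','s2.png')
E
```

```text
time: 38.47
position: [0.4624, 0.2301, 0.2139]
tool_rot: [-0.012, 3.134, 0.013]
ft_force: [1.1, 0.5, -0.1]
grip_width: 0.641
grip_force: 0.0
time: 38.8
position: [0.4606, 0.2209, 0.2065]
tool_rot: [-0.001, -3.139, 0.003]
ft_force: [-0.9, -0.2, 0.5]
grip_width: 0.939
grip_force: 0.0
t 38.8 p [0.4606 0.2209 0.2065] yaw 3.141 tilt 0.003 F [-0.9 -0.2  0.5] w 0.939 g 0.0
mid [222.9, 113.0] 146 [ -3.3 -21.6]
mid [242.1, 116.4] 24 [ 0.3 -0.5]
mid [243.8, 164.6] 19 [54.  -0.6]
mid [227.8, 199.0] 116 [ 95.7 -21.4]
mid [245.2, 208.4] 16 [107.6  -0.9]
short [348.5, 109.1] 78 [ -3.7 -28.6]
short [373.8, 111.0] 23 [-0.1 -0.7]
short [372.1, 148.6] 19 [41.  -1.2]
short [370.6, 183.5] 17 [81.9 -1.5]
short [370.0, 199.4] 108 [101.6  -1.6]
```

View pics/w26.png

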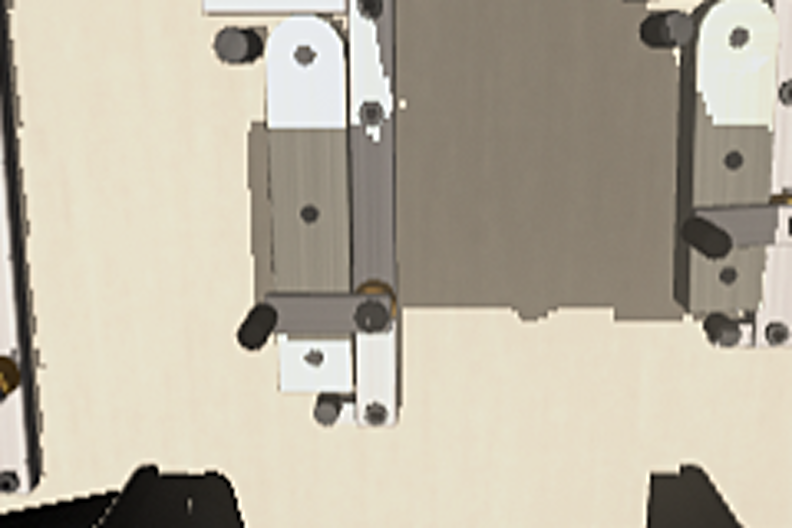

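The crop shows both bars home along their fences (mid-bar holes near (305,53) to (314,357), short-bar holes near (738,37) to (728,275)). Both turnbutton arms are square across the bars.

```bash
python3 -c "
from h import *
print(job.close_job())"
```

```text
the job is handed in; nothing more can be done
None
```

The short and mid bars lie home along the fences of their own fixtures with the turnbuttons turned square across them, I saw no long bar so the long fixture was left empty, and the job is handed in at about 39 s on the robot's clock.

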